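# Sort returned power modules by feeling for loose insides

## Task

Three sealed power modules have come back in the dark returns tray, and nothing outside shows which are damaged. Pick them up and tilt them end-down to feel whether a part has broken loose and slides inside: put every module with something loose gently flat in the red reject tray, and lay every sound one gently in its own bay of the burn-in rack, down on both saddles. Leave the other things on the bench alone.

Things in the scene. Friction and masses are not known exactly. Their poses are not given: they have to be found in the camera images.
- module_1: sealed power module, 0.5 kg: ribbed aluminium box with black end caps, 42 mm wide (own x), 110 long (y), 38 high; origin at the centre of its underside. All three look alike and start side by side 72 mm apart. Sound: nothing moves. Damaged: a 0.25 kg part inside, at first mid-length, slides up to 22 mm either way along y once tilted over about 12 degrees, and stays there when level again
- module_2: sealed power module, 0.5 kg: ribbed aluminium box with black end caps, 42 mm wide (own x), 110 long (y), 38 high; origin at the centre of its underside. All three look alike and start side by side 72 mm apart. Sound: nothing moves. Damaged: a 0.25 kg part inside, at first mid-length, slides up to 22 mm either way along y once tilted over about 12 degrees, and stays there when level again
- module_3: sealed power module, 0.5 kg: ribbed aluminium box with black end caps, 42 mm wide (own x), 110 long (y), 38 high; origin at the centre of its underside. All three look alike and start side by side 72 mm apart. Sound: nothing moves. Damaged: a 0.25 kg part inside, at first mid-length, slides up to 22 mm either way along y once tilted over about 12 degrees, and stays there when level again
- returns_tray: dark grey shallow tray, 212 x 126 mm, floor 3 mm thick, with an 11 mm lip along the two sides that face the modules' ends; fixed. Origin at the centre of its underside; its x axis runs across the row of modules, its y axis along them
- rack: burn-in rack, fixed: aluminium base 214 x 104 mm, three bays; origin at the centre of its underside. A module lies along the rack's y on two black saddles (14 mm long, 37 mm either side of the middle), its underside 16 mm above the origin. The cheeks leave 48 mm of width and rise 42 mm above the origin, flared from 30 mm up; between the saddles 60 mm are clear for fingers
- bay_1 (a point): middle of rack bay 1, at the height of the saddles' seats (where the centre of a seated module's underside belongs); axes as the rack's
- bay_2 (a point): middle of rack bay 2, at the height of the saddles' seats (where the centre of a seated module's underside belongs); axes as the rack's
- bay_3 (a point): middle of rack bay 3, at the height of the saddles' seats (where the centre of a seated module's underside belongs); axes as the rack's
- reject_tray: open red tray, 165 mm (x) by 150 mm (y) outside, walls 4 mm thick and 32 mm high, floor 4 mm thick; fixed. Origin at the centre of its underside
- parts_cabinet: blue drawer cabinet, fixed: about 310 mm (own y) by 170 mm (own x), 210 mm high, on the robot's right; one drawer stands a little open. Origin at the centre of its underside. An arm coming from the right must pass over it, and over the mug
- mug: bystander: white mug, 80 mm wide and 97 mm high, loose on the bench; leave alone. Origin under its middle
- notebook: bystander: purple notebook, 210 x 152 x 14 mm, loose on the bench; leave alone. Origin under its middle
- red_screwdriver: bystander: red screwdriver, 195 mm long, loose on the bench; leave alone. Origin under its middle

How it is judged:
By the outcome, as a careful person would: the job done as asked, in the order asked, and still so for the second after the job is handed in, with the robot touching nothing.
It also fails if it takes over 72 s, if anything falls off the work surface, if the arm or the gripper's body presses on something with over 40 N, if the wrist force passes 120 N, or if a joint passes its speed limit or range.

## Robot

A 7-joint arm with a two-finger parallel gripper is mounted at the origin on a cart in front of the work surface, level with it; the furniture and walls round the work are solid. World frame = base frame: x ahead of the robot, y to its left, z up, the work surface at z = 0. Lengths are in m, angles in rad, forces in N, time in s.
With the tool pointing down it reaches from about 0.4 to 0.85 m from the base axis. Payload 4.5 kg.
Tool frame: the origin (TCP) lies at the very end of the fingers, on their centre line; the grasp point (between the pads) lies 19 mm behind it; y points along the fingers, x is the direction in which the jaws open and shut, and the axes are right-handed (so a half turn about y gives the same grasp; the last joint's range is limited). The gripper opens to 88 mm and grips with 3 to 60 N. Pads are 18 mm wide; open, the fingers measure 123 mm over their backs; the gripper's body (75 mm by 187 mm) begins 45 mm behind the grasp point.
Start: joints at [1.346, 0.689, -0.195, 1.565, 0.157, 0.902, -0.215], TCP at [0.16, -0.604, 0.239] pointing down, gripper open.
Joint ranges: [-3.01, 3.01], [-0.46, 2.08], [-1.47, 1.51], [0.13, 2.56], [-1, 4.14], [0.04, 2.09], [-2.66, 2.66]. Speed limits (rad/s): [2.57, 2.57, 3.14, 3.14, 3.14, 3.14, 3.14].

## Interface

Orientations are given as a unit quaternion [x, y, z, w].
In Python, from plant import r gives the robot as it stands.
- The arm moves only by the shell command python3 -m inch 'ROWS' [OPENING] [FORCE]. ROWS is JSON, a list of rows, each a list of 6 numbers: the shift along the tool's x, y, z in mm, then the turn, a rotation vector about the tool's x, y, z in rad. In form: [[x, y, z, ax, ay, az], ...]. A call has 1 to 12 rows; each row shifts and turns the commanded pose from where the row before left it, along the tool's axes as they then stand; what a row does not reach is not made up. A row lasts 1/12 s, in which the tool goes at most 41.7 mm and 7.16 degrees, less where a joint would pass 70% of its speed; a pose out of reach is approached as far as the arm can. A call is refused whole if a number of a shift passes 41.7 or a number of a turn 0.125, either way. A call with a gripper value outside its range is refused whole. OPENING is the finger opening in mm, from 0 to 88.1, set as the call begins (- or left out, the last holds). The fingers move at their own pace and stop on an object; FORCE is the grip in N (left out, the last holds). Time passes only in rows, so rows that do not move let the fingers close. It gives the time, the measured TCP pose, the force and the opening at its end, in the units of the state.
- r.get_state(): the state, without advancing time (a new reading comes with each control period).
- r.snapshot(name): name is "scene" or "top" or "wrist"; returns a dict with "img" (480x640x3 uint8, red, green, blue), "range_z" (480x640 float32, m along the optical axis (not along the pixel's ray), 0 where there is no reading), "mtx" (3x3 intrinsics, pixels), "k1" (the pictures are not rectified: a ray, as slopes to the right and down, at radius r is drawn at 1 + k1 r^2 times it, then the intrinsics apply), "camera_from_world" (4x4, takes a point from world to camera coordinates); the wrist camera has in their place "tool_from_camera" (4x4, takes a point from camera to tool coordinates, whose origin is the TCP and whose axes are the tool frame's). Camera axes: x right, y down, z forward; pixel columns grow to the right and rows downward; lengths in m; the calibration is good to about 2 mm. A picture is of the moment at which its call begins: read the wrist's pose just before it.
- r.finish_job(): hands the job in, once; it reports no verdict.
The state is a dict: "clock": time; "q": joint angles; "qd": joint speeds; "joint_torque": joint torques, N m; "tool_pos": TCP position; "eef_rot": TCP orientation; "contact_force": force on the tool from outside, world axes, zero at the start; "moment": the same for the moment, N m; "opening": opening from 0.0 (shut) to 1.0 (fully open).
Only numpy, scipy, OpenCV 4.12 (cv2) and the standard library are available. Lean on these libraries where they do the work, as an engineer would, in place of code of your own. Each camera call takes 0.05 s, during which the arm holds its last target.

## Working session

There is one attempt and no reset: what is moved stays moved. The work goes in short steps, Python scripts to look and compute and a shell command to move; the robot and the scene stay as the last step left them, time stands still between calls to the robot, and variables do not carry over. Pictures are saved under pics/ and viewed, and the job is handed in when it is done.

```bash
ls; mkdir -p pics
cat > h.py <<'E'
import numpy as np, cv2
from plant import r
from scipy.spatial.transform import Rotation as R
def snap(n,f):
    s=r.get_state(); d=r.snapshot(n); cv2.imwrite('pics/'+f+'.png',d['img'][:,:,::-1]); 
    T=np.eye(4);T[:3,:3]=R.from_quat(s['eef_rot']).as_matrix();T[:3,3]=s['tool_pos']
    d['wfc']=T@d['tool_from_camera'] if n=='wrist' else np.linalg.inv(d['camera_from_world'])
    np.savez('pics/'+f+'.npz',**{k:v for k,v in d.items()}); return d
def load(f): return dict(np.load('pics/'+f+'.npz'))
def pt(d,u,v,z=None):
    k=np.array([d['k1'],0,0,0],float).reshape(4)
    a=cv2.undistortPoints(np.array([[[u,v]]],float),d['mtx'],k)[0,0]
    dr=np.array([a[0],a[1],1.]);W=d['wfc']
    if z is None:
        q=d['range_z'][int(round(v)),int(round(u))]
    else:
        w=W[:3,:3]@dr; q=(z-W[2,3])/w[2]
    return W[:3,:3]@(dr*q)+W[:3,3]
E
python3 - <<'E'
from h import *
np.set_printoptions(precision=4,suppress=True)
print(r.get_state())
for n in ['scene','top','wrist']:
    d=snap(n,n+'0'); print(n,d['mtx'].tolist(),d['k1']); print(d['wfc'])
print(d['tool_from_camera'])
E
```

```text
pics
{'clock': 0.0, 'q': array([ 1.3458,  0.69  , -0.1945,  1.5663,  0.1573,  0.9025, -0.2151]), 'qd': array([-0.0001, -0.0016,  0.0006, -0.0014,  0.0001,  0.0003,  0.0009]), 'joint_torque': array([  0.0008, -52.7564,  -1.2669, -15.3431,  -0.0526,   0.0065,
         0.0002]), 'tool_pos': array([ 0.1597, -0.6036,  0.2379]), 'eef_rot': array([-0.56  ,  0.4318, -0.4307,  0.5607]), 'contact_force': array([-0.8404, -0.9688, -0.4671]), 'moment': array([ 0.0052, -0.0267, -0.038 ]), 'opening': 1.000558859013788}
scene [[532.8109643205875, 0.0, 316.3090791285459], [0.0, 532.8109643205875, 240.27312485117704], [0.0, 0.0, 1.0]] -0.138722796218816
[[-0.8875 -0.3346  0.3169  0.0942]
 [-0.4607  0.6632 -0.5898  1.066 ]
 [-0.0128 -0.6695 -0.7427  1.1381]
 [ 0.      0.      0.      1.    ]]
top [[605.8801810457214, 0.0, 313.71808874388654], [0.0, 605.8801810457214, 235.17424929152065], [0.0, 0.0, 1.0]] -0.022051300357934758
[[ 0.0207 -0.9794  0.2008  0.2417]
 [-0.9998 -0.0209  0.0011  0.2137]
 [ 0.0032 -0.2008 -0.9796  1.5683]
 [ 0.      0.      0.      1.    ]]
wrist [[388.4813638624066, 0.0, 318.5771971125839], [0.0, 388.4813638624066, 239.46268893717422], [0.0, 0.0, 1.0]] -0.043794210669267704
[[ 0.2547 -0.9289 -0.2687  0.228 ]
 [-0.967  -0.245  -0.0696 -0.5853]
 [-0.0012  0.2775 -0.9607  0.3825]
 [ 0.      0.      0.      1.    ]]
[[ 1.     -0.0014  0.0001 -0.0005]
 [-0.0004 -0.2774  0.9607 -0.1445]
 [-0.0013 -0.9607 -0.2774  0.0707]
 [ 0.      0.      0.      1.    ]]
```

View pics/top0.png

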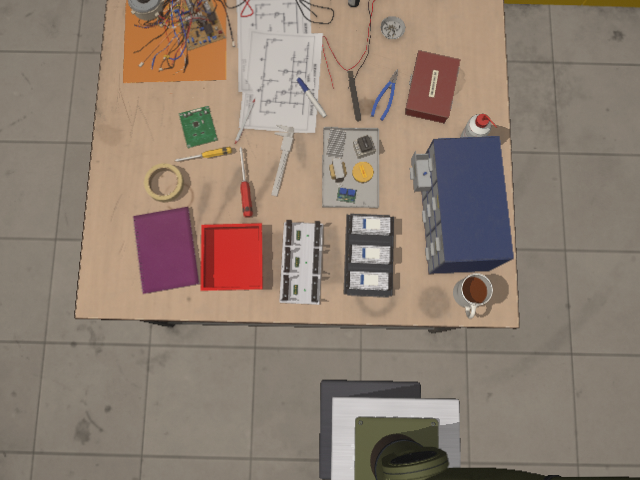

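View pics/scene0.png

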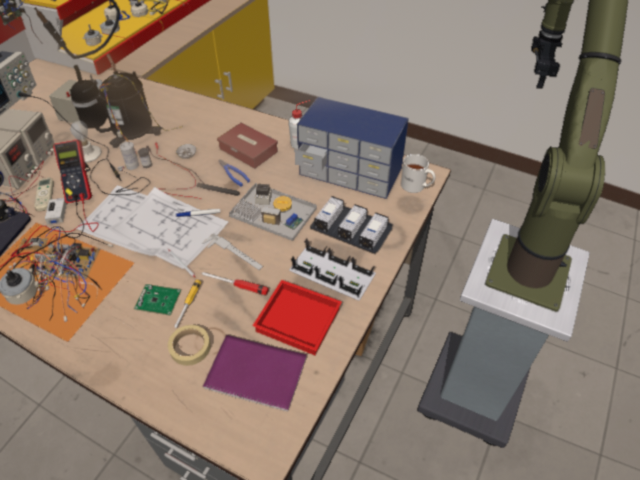

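View pics/wrist0.png

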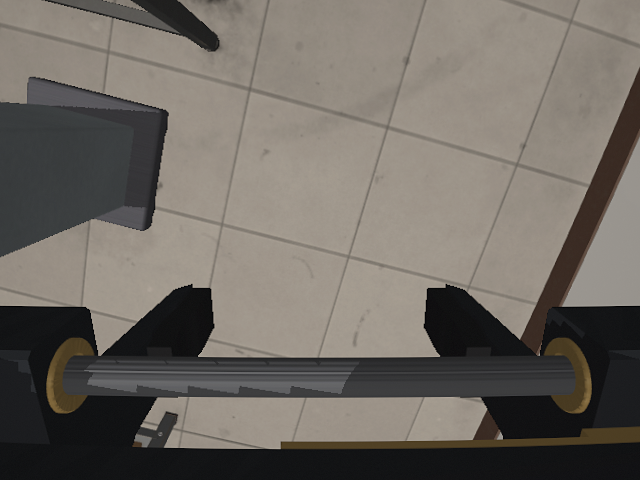

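The top view shows the returns tray near (370,253), modules at rows 226/254/281, the rack near (302,262), the reject tray (232,257), the cabinet (467,205) and the mug (474,292). Next I'll enlarge.

Run:
```python
from h import *
d=load('top0'); i=d['img'][200:320,190:410,::-1]
cv2.imwrite('pics/crop1.png',cv2.resize(i,None,fx=3.6,fy=3.6,interpolation=cv2.INTER_CUBIC))
np.set_printoptions(precision=4,suppress=True)
for u,v,z in [(355,217,.041),(388,219,.041),(371,225,.041),(371,254,.041),(371,281,.041),(302,221,.03),(302,300,.03),(232,257,.004),(467,205,.21),(474,290,.097),(420,172,.2),(427,265,.21),(512,260,.21),(497,137,.21),(429,140,.21)]:
    print(u,v,pt(d,u,v),pt(d,u,v,z))
```

```text
355 217 [0.6044 0.1096 0.0441] [0.6051 0.1094 0.041 ]
388 219 [0.6029 0.0232 0.0357] [0.6016 0.0239 0.041 ]
371 225 [0.5854 0.0676 0.0383] [0.5848 0.0679 0.041 ]
371 254 [0.509  0.0677 0.0399] [0.5088 0.0678 0.041 ]
371 281 [0.4396 0.0675 0.0391] [0.4393 0.0676 0.041 ]
302 221 [0.6008 0.2472 0.0008] [0.5941 0.2466 0.03  ]
302 300 [0.3912 0.2421 0.0029] [0.3886 0.2416 0.03  ]
232 257 [0.4998 0.4281 0.0022] [0.4995 0.4279 0.004 ]
467 205 [ 0.6013 -0.1408  0.2015] [ 0.5991 -0.1386  0.21  ]
474 290 [ 0.4197 -0.189   0.058 ] [ 0.4151 -0.1786  0.097 ]
420 172 [ 0.7213 -0.0558  0.0699] [ 0.6797 -0.0324  0.2   ]
427 265 [ 0.4897 -0.0829  0.0006] [ 0.4566 -0.0433  0.21  ]
512 260 [ 0.5078 -0.3074 -0.0004] [ 0.4721 -0.2375  0.21  ]
497 137 [ 0.7704 -0.2177  0.2026] [ 0.7675 -0.2153  0.21  ]
429 140 [ 0.8359 -0.0946 -0.0006] [ 0.7561 -0.0532  0.21  ]
```

View pics/crop1.png

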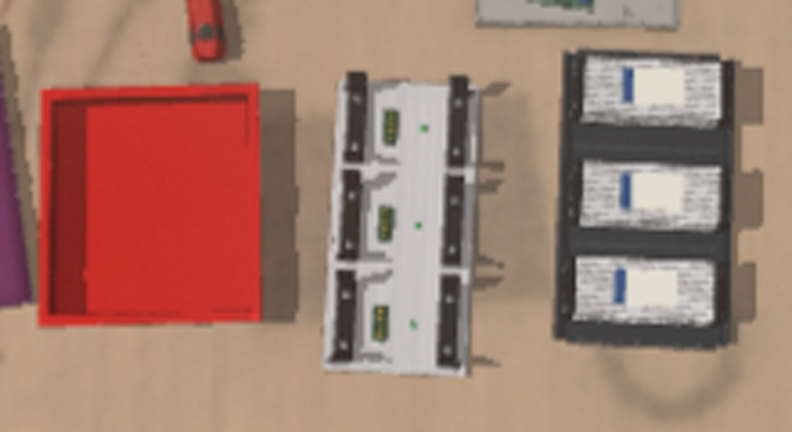

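```bash
cat >> h.py <<'E'
def cloud(d):
    h,w=d['range_z'].shape; u,v=np.meshgrid(np.arange(w),np.arange(h))
    a=cv2.undistortPoints(np.stack([u,v],-1).reshape(-1,1,2).astype(float),d['mtx'],np.array([float(d['k1']),0,0,0]))[:,0]
    z=d['range_z'].ravel(); P=np.c_[a*z[:,None],z]@d['wfc'][:3,:3].T+d['wfc'][:3,3]; P[z==0]=np.nan
    return P.reshape(h,w,3)
def rects(d,z0,z1,box,amin=20):
    P=cloud(d); x0,x1,y0,y1=box
    m=(P[...,2]>z0)&(P[...,2]<z1)&(P[...,0]>x0)&(P[...,0]<x1)&(P[...,1]>y0)&(P[...,1]<y1)
    n,l,s,_=cv2.connectedComponentsWithStats(m.astype(np.uint8))
    o=[]
    for k in range(1,n):
        if s[k,4]<amin: continue
        q=P[l==k]; rc=cv2.minAreaRect((q[:,:2]*1000).astype(np.float32))
        o.append((s[k,4],np.round(q.mean(0),4),[np.round(x,1) for x in rc],np.round(np.median(q[:,2]),4)))
        print(*o[-1])
def fk():
    s=r.get_state(); return np.array(s['tool_pos']),R.from_quat(s['eef_rot'])
def goto(p,yaw_deg=None,tilt=0):
    # tool-frame shift (mm) to p, and rotvec to 'down, tool x at yaw'
    t,q=fk(); print('shift mm',np.round(q.inv().apply(np.array(p)-t)*1000,1), 'tcp',np.round(t,4),'xaxis yaw',round(float(np.degrees(np.arctan2(*q.apply([1,0,0])[1::-1]))),2),'ydir',np.round(q.apply([0,1,0]),3))
    if yaw_deg is not None:
        a=np.radians(yaw_deg); x=np.array([np.cos(a),np.sin(a),0]); y=np.array([0,0,-1.]); 
        print('turn',np.round((q.inv()*R.from_matrix(np.c_[x,y,np.cross(x,y)])).as_rotvec(),4))
E
python3 - <<'E'
from h import *
d=load('top0')
rects(d,.028,.05,(.38,.65,-.01,.15))
print('rack');rects(d,.03,.06,(.36,.65,.16,.33),8)
print('rackbase');rects(d,.001,.02,(.36,.65,.16,.33),40)
print('tray');rects(d,.02,.05,(.36,.65,.33,.55),20)
p,q=np.array(r.get_state()['tool_pos']),R.from_quat(r.get_state()['eef_rot'])
p=p+[0,0,.105]
for i in range(22):
    p=p+q.apply([-.005,0,.0385]); q=q*R.from_rotvec([0,-.06,0])
    if i%3==0 or i==21:print(i,p.round(3),np.hypot(*p[:2]).round(3),np.degrees(np.arctan2(*q.apply([1,0,0])[1::-1])).round(1))
E
```

```text
681 [0.5864 0.0693 0.0388] [array([587.3,  68.5]), array([111.8,  43.3]), np.float64(89.4)] 0.0389
699 [0.5098 0.0706 0.0386] [array([511. ,  70.4]), array([110.4,  43.6]), np.float64(88.2)] 0.0384
723 [0.4416 0.0737 0.0387] [array([442.1,  73.5]), array([110.8,  42.3]), np.float64(88.4)] 0.0387
rack
24 [0.5906 0.2817 0.0357] [array([590.1, 281.4]), array([13.2, 11.1]), np.float64(89.5)] 0.0354
19 [0.5898 0.2078 0.0357] [array([589.5, 207.5]), array([ 8.1, 10.4]), np.float64(1.5)] 0.0359
10 [0.5316 0.2834 0.0404] [array([531.5, 283.7]), array([11.5,  5. ]), np.float64(83.3)] 0.0411
11 [0.5308 0.2085 0.0376] [array([529.9, 208.9]), array([ 7.4, 10.3]), np.float64(0.2)] 0.0377
18 [0.5191 0.283  0.0385] [array([518.9, 283.1]), array([10.5,  9.3]), np.float64(86.6)] 0.0386
18 [0.5165 0.2102 0.0373] [array([516.2, 209.9]), array([ 6.4, 12.9]), np.float64(2.3)] 0.0377
14 [0.4598 0.2846 0.0395] [array([460.6, 285.2]), array([ 6.9, 12.7]), np.float64(4.5)] 0.0403
13 [0.4589 0.2112 0.0367] [array([459.8, 211.3]), array([ 6.6, 12.8]), np.float64(1.9)] 0.0357
24 [0.4468 0.2849 0.037 ] [array([4
[... 337 characters left out ...]
)] 0.0396
rackbase
50 [0.641  0.1824 0.007 ] [array([640.6, 185.6]), array([51.5, 17.8]), np.float64(86.8)] 0.0044
2730 [0.4858 0.2467 0.0073] [array([483.9, 244.5]), array([243. , 131.1]), np.float64(0.6)] 0.0063
tray
67 [0.628  0.3936 0.0232] [array([629.3, 392.5]), array([40.7, 19.6]), np.float64(8.6)] 0.022
818 [0.4995 0.4306 0.0309] [array([497.2, 427.8]), array([175.2, 157.4]), np.float64(2.4)] 0.0312
0 [ 0.196 -0.589  0.343] 0.621 -71.7
3 [ 0.297 -0.532  0.343] 0.61 -61.4
6 [ 0.387 -0.459  0.343] 0.6 -51.1
9 [ 0.462 -0.37   0.343] 0.592 -40.8
12 [ 0.521 -0.269  0.343] 0.586 -30.5
15 [ 0.56  -0.159  0.344] 0.582 -20.2
18 [ 0.578 -0.045  0.344] 0.58 -9.8
21 [0.576 0.072 0.344] 0.581 0.5
```

```bash
python3 -m inch '[[0,-35,0,0,0,0],[0,-35,0,0,0,0],[0,-35,0,0,0,0],[-5,0,38.5,0,-0.06,0],[-5,0,38.5,0,-0.06,0],[-5,0,38.5,0,-0.06,0],[-5,0,38.5,0,-0.06,0],[-5,0,38.5,0,-0.06,0],[-5,0,38.5,0,-0.06,0]]'
python3 - <<'E'
from h import *
goto([.3,-.53,.343])
E
```

```text
clock: 0.9
tool_pos: [0.3604, -0.4843, 0.3434]
eef_rot: [-0.629, 0.323, -0.323, 0.629]
contact_force: [0.5, -1.0, -0.3]
opening: 0.998
shift mm [  2.    0.4 -75.7] tcp [ 0.3604 -0.4843  0.3434] xaxis yaw -54.38 ydir [-0.  0. -1.]
```

```bash
python3 -m inch '[[-5,0,38.5,0,-0.06,0],[-5,0,38.5,0,-0.06,0],[-5,0,38.5,0,-0.06,0],[-5,0,38.5,0,-0.06,0],[-5,0,38.5,0,-0.06,0],[-5,0,38.5,0,-0.06,0],[-5,0,38.5,0,-0.06,0],[-5,0,38.5,0,-0.06,0],[-5,0,38.5,0,-0.06,0],[-5,0,38.5,0,-0.06,0],[-8,0,38.5,0,-0.06,0],[-8,0,38.5,0,-0.05,0]]' 55; python3 -m inch '[[-12,0,38.5,0,-0.05,0],[-12,0,33,0,-0.05,0],[-10,0,0,0,0,0],[0,0,0,0,0,0]]'
python3 - <<'E'
from h import *
goto([.512,.0,.3],-2)
d=snap('wrist','w1'); goto([.512,.0,.3],-2)
E
```

```text
clock: 1.9
tool_pos: [0.5693, -0.0801, 0.3433]
eef_rot: [-0.702, 0.085, -0.084, 0.702]
contact_force: [0.8, -0.2, 0.8]
opening: 0.622
clock: 2.23
tool_pos: [0.5495, -0.0025, 0.3438]
eef_rot: [-0.705, 0.049, -0.047, 0.706]
contact_force: [0.5, -0.7, 0.3]
opening: 0.625
shift mm [-37.4  43.8  -2.7] tcp [ 0.5495 -0.0025  0.3438] xaxis yaw -7.78 ydir [-0.002  0.    -1.   ]
turn [-0.0003 -0.1009 -0.0016]
shift mm [-38.9  43.7  -0.2] tcp [ 0.5506 -0.0052  0.3436] xaxis yaw -8.04 ydir [-0.001 -0.001 -1.   ]
turn [ 0.0011 -0.1054 -0.0007]
```

View pics/w1.png

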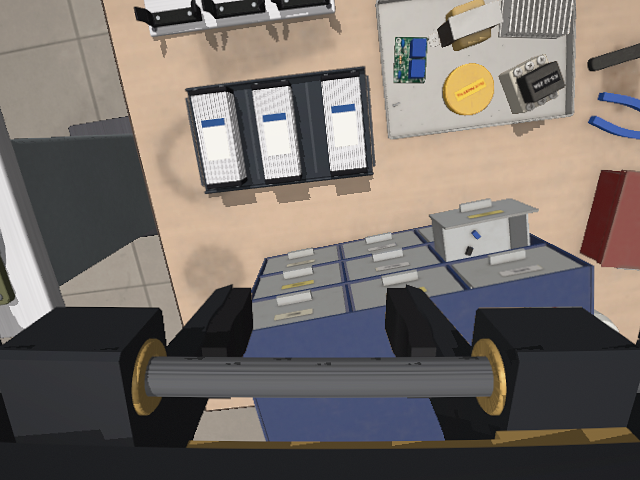

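The wrist picture shows the three modules at about (217,137), (278,132) and (345,125), with the rack at the top edge.

Run:
```python
from h import *
d=load('w1')
rects(d,.030,.05,(.38,.65,-.01,.15),200)
print('hi');rects(d,.0365,.05,(.38,.65,-.01,.15),200)
P=cloud(d)
for u,v in [(300,165),(310,130),(247,135),(265,60),(150,60)]: print(u,v,P[v,u].round(4))
```

```text
3837 [0.5867 0.0694 0.0391] [array([586.8,  67.9]), array([112.6,  42.4]), np.float64(88.4)] 0.0392
3761 [0.5105 0.0703 0.039 ] [array([509.7,  68.8]), array([112.1,  42.6]), np.float64(88.6)] 0.0391
3679 [0.443  0.0746 0.0389] [array([441.8,  73. ]), array([111. ,  42.8]), np.float64(88.9)] 0.0391
hi
3672 [0.5868 0.0694 0.0392] [array([586.8,  67.7]), array([111.6,  41.7]), np.float64(88.4)] 0.0393
3592 [0.5102 0.0704 0.0392] [array([510. ,  68.7]), array([110.9,  41.3]), np.float64(88.7)] 0.0392
3503 [0.4422 0.0746 0.0391] [array([441.9,  72.8]), array([110. ,  41.6]), np.float64(88.2)] 0.0391
300 165 [0.53   0.0285 0.0161]
310 130 [0.5473 0.0671 0.0007]
247 135 [0.4705 0.072  0.001 ]
265 60 [ 0.5065  0.153  -0.001 ]
150 60 [ 0.3721  0.1732 -0.0016]
```

```bash
python3 -m inch '[[0,0,0,0,-0.114,0],[17,20,38,0,0,0],[17,40,37,0,0,0],[0,40,0,0,0,0],[0,40,0,0,0,0],[0,40,0,0,0,0],[0,40,0,0,0,0],[0,0,0,0,0,0],[0,0,0,0,0,0]]' 53
python3 - <<'E'
from h import *
goto([.587,.0685,.008],-1.5)
E
```

```text
clock: 3.03
tool_pos: [0.5801, 0.0527, 0.135]
eef_rot: [0.708, -0.012, 0.009, -0.706]
contact_force: [0.3, -0.2, 0.9]
opening: 0.595
shift mm [  7.  126.9  16.2] tcp [0.5801 0.0527 0.135 ] xaxis yaw -1.75 ydir [-0.004 -0.002 -1.   ]
turn [ 0.0023 -0.0044 -0.0039]
```

```bash
python3 -m inch '[[7,0,16,0.0023,-0.004,-0.004],[0,20,0,0,0,0],[0,30,0,0,0,0],[0,30,0,0,0,0],[0,0,0,0,0,0],[0,0,0,0,0,0]]' 53
python3 - <<'E'
from h import *
goto([.587,.0685,.008],-1.5)
d=snap('wrist','w2')
E
```

```text
clock: 3.53
tool_pos: [0.5897, 0.0704, 0.0581]
eef_rot: [-0.706, 0.007, -0.011, 0.708]
contact_force: [0.0, -0.3, -0.3]
opening: 0.603
shift mm [-3.  50.1 -2.1] tcp [0.5897 0.0704 0.0581] xaxis yaw -1.45 ydir [ 0.006  0.002 -1.   ]
turn [-0.002   0.0009  0.0058]
```

View pics/w2.png

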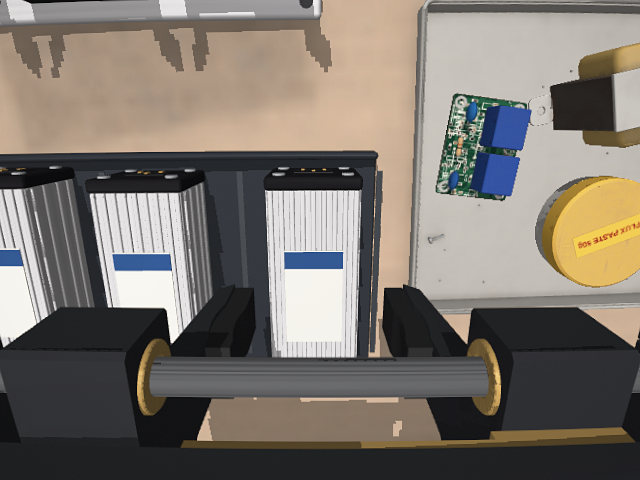

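```bash
python3 -m inch '[[-2.5,10,-1.5,-0.002,0,0.005],[0,20,0,0,0,0],[0,15,0,0,0,0],[0,5,0,0,0,0],[0,0,0,0,0,0],[0,0,0,0,0,0]]' 53
python3 - <<'E'
from h import *
goto([.587,.0685,.008],-1.5)
print(r.get_state()['contact_force'])
E
```

```text
clock: 4.08
tool_pos: [0.5867, 0.0697, 0.0075]
eef_rot: [-0.707, 0.008, -0.009, 0.707]
contact_force: [-0.4, -0.6, 0.5]
opening: 0.601
shift mm [ 0.3 -0.5 -1.2] tcp [0.5867 0.0697 0.0075] xaxis yaw -1.39 ydir [ 0.001  0.001 -1.   ]
turn [-0.0006  0.002   0.0006]
[-0.37529522 -0.60081215  0.51385981]
```

```bash
python3 -m inch '[[0,0,0,0,0,0],[0,0,0,0,0,0],[0,0,0,0,0,0],[0,0,0,0,0,0],[0,0,0,0,0,0]]' 36 40; python3 -m inch '[[0,-10,0,0,0,0],[0,-30,0,0,0,0],[0,-35,10,0,0,0],[0,-35,30,0,0,0],[0,-10,30,0,0,0],[0,0,0,0,0,0],[0,0,0,0,0,0],[0,0,0,0,0,0]]'
for i in 1 2 3; do python3 -m inch '[[0,0,0,0,0,0]]' >/dev/null; python3 -c "
from h import *
s=r.get_state();q=R.from_quat(s['eef_rot']);print(s['clock'],s['contact_force'].round(2),q.inv().apply(s['moment']).round(4),s['opening'])"; done
python3 - <<'E'
from h import *
goto([.587,.14,.128],-1.5)
E
```

```text
clock: 4.5
tool_pos: [0.587, 0.0697, 0.0076]
eef_rot: [-0.707, 0.008, -0.009, 0.707]
contact_force: [0.1, -0.5, 6.8]
opening: 0.474
clock: 5.17
tool_pos: [0.5864, 0.1357, 0.1226]
eef_rot: [0.708, -0.009, 0.007, -0.706]
contact_force: [-0.4, 0.0, -4.9]
opening: 0.478
5.25 [-0.51 -0.57 -4.38] [-0.0872  0.0457 -0.0602] 0.4691733672972754
5.3333 [-0.86 -0.37 -3.65] [-0.0495  0.0171 -0.1012] 0.47181261782372147
5.4167 [-0.04 -0.15 -4.61] [-0.006   0.003  -0.1404] 0.4707127561322287
shift mm [-0.3 -5.6  4.7] tcp [0.5872 0.1353 0.1224] xaxis yaw -1.45 ydir [-0.002 -0.001 -1.   ]
turn [ 0.0009  0.0009 -0.0025]
```

```bash
cat > mom.py <<'E'
from h import *
import sys
a=[];t=[]
for i in range(int(sys.argv[1])):
    s=r.get_state(); q=R.from_quat(s['eef_rot']); a.append(np.r_[q.inv().apply(s['moment']),s['contact_force']]); t.append(np.r_[s['joint_torque'],s['opening']]); r.snapshot('top')
a=np.array(a);print(s['clock'],'mean',a.mean(0).round(4),'sd',a.std(0).round(3)); goto(s['tool_pos'],-1.5)
E
python3 -m inch '[[0,0,0,0.12,0,0],[0,0,0,0.12,0,0],[0,0,0,0.12,0,0],[0,0,0,0.12,0,0],[0,0,0,0,0,0],[0,0,0,0,0,0],[0,0,0,-0.12,0,0],[0,0,0,-0.12,0,0],[0,0,0,-0.12,0,0],[0,0,0,-0.12,0,0],[0,0,0,0,0,0],[0,0,0,0,0,0]]'; python3 mom.py 14
python3 -m inch '[[0,0,0,-0.12,0,0],[0,0,0,-0.12,0,0],[0,0,0,-0.12,0,0],[0,0,0,-0.12,0,0],[0,0,0,0,0,0],[0,0,0,0,0,0],[0,0,0,0.12,0,0],[0,0,0,0.12,0,0],[0,0,0,0.12,0,0],[0,0,0,0.12,0,0],[0,0,0,0,0,0],[0,0,0,0,0,0]]'; python3 mom.py 14
```

```text
clock: 6.42
tool_pos: [0.5868, 0.1445, 0.1247]
eef_rot: [-0.706, 0.004, -0.005, 0.708]
contact_force: [-1.1, -0.5, -4.0]
opening: 0.472
7.0667 mean [-0.0637  0.0065 -0.0964 -0.2047 -0.1993 -4.4954] sd [0.042 0.027 0.037 0.656 0.591 0.582]
shift mm [ 0.   0.  -0.1] tcp [0.5876 0.1364 0.1231] xaxis yaw -1.39 ydir [-0.001  0.    -1.   ]
turn [-0.0004  0.0018 -0.0011]
clock: 8.12
tool_pos: [0.5884, 0.1283, 0.1236]
eef_rot: [0.708, -0.013, 0.012, -0.706]
contact_force: [0.3, 0.4, -4.8]
opening: 0.469
8.7667 mean [-2.1000e-03 -1.4200e-02 -9.8200e-02 -2.5000e-03  4.0880e-01 -4.4397e+00] sd [0.033 0.02  0.024 0.402 0.555 0.386]
shift mm [-0.1  0.   0.1] tcp [0.5876 0.1367 0.123 ] xaxis yaw -1.35 ydir [-0.001  0.    -1.   ]
turn [-0.      0.0025 -0.001 ]
```

```bash
python3 mom.py 24
python3 -m inch '[[0,0,0,0.12,0,0],[0,0,0,0.12,0,0],[0,0,0,0.12,0,0],[0,0,0,0.12,0,0],[0,0,0,0,0,0],[0,0,0,0,0,0],[0,0,0,0,0,0]]'; python3 mom.py 4;python3 -m inch '[[0,0,0,-0.12,0,0],[0,0,0,-0.12,0,0],[0,0,0,-0.12,0,0],[0,0,0,-0.12,0,0],[0,0,0,0,0,0],[0,0,0,0,0,0],[0,0,0,0,0,0],[0,0,0,0,0,0]]'; python3 mom.py 24
```

```text
9.9667 mean [-3.3900e-02 -2.3000e-03 -8.5500e-02  6.0600e-02 -1.1250e-01 -4.5248e+00] sd [0.027 0.025 0.029 0.463 0.63  0.454]
shift mm [-0. -0. -0.] tcp [0.5876 0.1366 0.1231] xaxis yaw -1.37 ydir [-0.001  0.    -1.   ]
turn [-0.0002  0.0023 -0.001 ]
clock: 10.6
tool_pos: [0.5877, 0.1361, 0.1229]
eef_rot: [-0.519, 0.007, -0.01, 0.855]
contact_force: [0.2, 0.7, -4.0]
opening: 0.472
10.75 mean [-0.8046 -0.0689 -0.0705  0.0861  0.7146 -4.0336] sd [0.036 0.016 0.021 0.312 0.735 0.16 ]
shift mm [ 0.1 -0.   0.1] tcp [0.5875 0.1388 0.124 ] xaxis yaw -1.15 ydir [ 0.01   0.461 -0.887]
turn [-0.4796  0.0061 -0.0009]
clock: 11.47
tool_pos: [0.5874, 0.1356, 0.123]
eef_rot: [0.707, -0.009, 0.008, -0.707]
contact_force: [0.7, -0.7, -4.5]
opening: 0.471
12.6167 mean [-2.1700e-02 -4.1000e-03 -8.6900e-02  1.2830e-01 -1.2500e-02 -4.3282e+00] sd [0.031 0.036 0.028 0.509 0.66  0.564]
shift mm [0. 0. 0.] tcp [0.5876 0.1366 0.1231] xaxis yaw -1.37 ydir [-0.001  0.    -1.   ]
turn [-0.0002  0.0022 -0.001 ]
```

Run:
```python
from h import *
d=snap('wrist','w3')
rects(d,.033,.05,(.36,.65,.19,.33),30)
```

```text
61 [0.4479 0.2784 0.0383] [array([447.3, 279. ]), array([3.5, 5.4]), np.float64(86.2)] 0.0392
111 [0.4596 0.2783 0.0371] [array([459.2, 278.4]), array([7.3, 3.5]), np.float64(6.7)] 0.0372
32 [0.5182 0.2759 0.0369] [array([517.9, 276.1]), array([1.7, 6. ]), np.float64(74.2)] 0.0369
43 [0.5316 0.2756 0.0363] [array([531.2, 275.4]), array([5.3, 1.9]), np.float64(14.5)] 0.0358
33 [0.5893 0.2739 0.0357] [array([589.5, 273.9]), array([1.6, 5.5]), np.float64(76.6)] 0.0356
419 [0.4576 0.2101 0.0377] [array([457.4, 210.2]), array([14.3,  7.5]), np.float64(88.1)] 0.0377
191 [0.5176 0.2085 0.0396] [array([516.6, 208.6]), array([13.9,  6.7]), np.float64(89.5)] 0.0404
351 [0.5294 0.2081 0.0381] [array([529.4, 207.9]), array([13.5,  7.4]), np.float64(89.3)] 0.0387
280 [0.5885 0.2069 0.0384] [array([588.3, 206.8]), array([13.5,  6.3]), np.float64(88.8)] 0.0393
165 [0.4467 0.2103 0.0396] [array([446.3, 210.3]), array([13.8,  4.1]), np.float64(86.6)] 0.0403
```

View pics/w3.png

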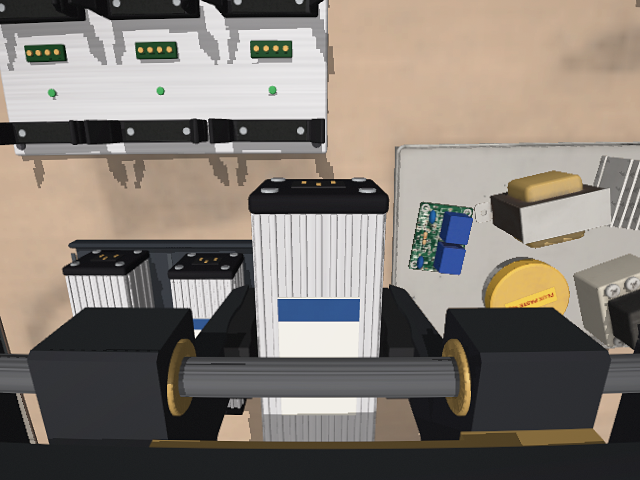

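The held module's cap shows at (319,195), and the rack's near saddles run along row 132 (x 40 to 325). I'm moving over the far bay.

```bash
python3 -m inch '[[-10,0,36,0,0,0],[-10,0,36,0,0,0],[-10,0,36,0,0,0],[0,15,0,0,0,0],[0,15,0,0,0,0],[0,0,0,0,0,0],[0,0,0,0,0,0],[0,0,0,0,0,0]]'
python3 - <<'E'
from h import *
goto([.560,.2455,.0206],-1.4)
d=snap('wrist','w4')
goto([.560,.2455,.0206],-1.4)
E
```

```text
clock: 13.38
tool_pos: [0.5608, 0.2448, 0.0937]
eef_rot: [-0.707, 0.009, -0.009, 0.707]
contact_force: [0.4, -0.4, -4.2]
opening: 0.468
shift mm [-0.8 73.1  0.7] tcp [0.5608 0.2448 0.0937] xaxis yaw -1.44 ydir [-0.  0. -1.]
turn [-0.0003 -0.0007 -0.0002]
shift mm [-1.1 73.4  0.5] tcp [0.561  0.2449 0.094 ] xaxis yaw -1.45 ydir [ 0.     0.001 -1.   ]
turn [-0.0008 -0.0008  0.0004]
```

View pics/w4.png

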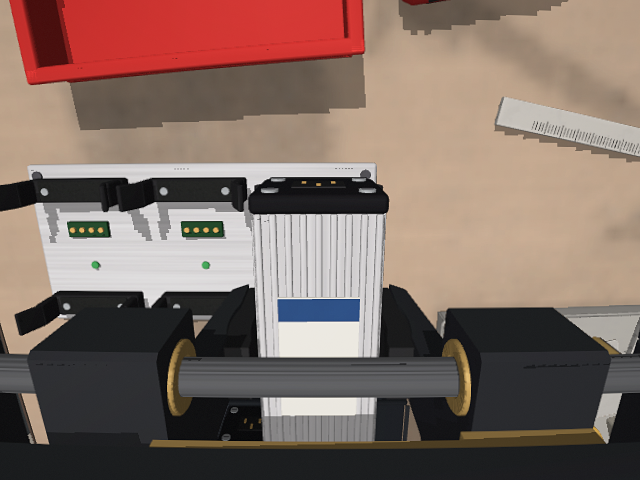

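```bash
python3 - <<'E'
from h import *
d=load('w4'); rects(d,.03,.05,(.36,.6,.19,.33),30)
E
python3 -m inch '[[-1,25,0.5,0,0,0],[0,20,0,0,0,0],[0,12,0,0,0,0],[0,6,0,0,0,0],[0,4,0,0,0,0],[0,2,0,0,0,0],[0,1,0,0,0,0],[0,0,0,0,0,0],[0,0,0,0,0,0]]'; python3 mom.py 5
```

```text
209 [0.4482 0.285  0.0393] [array([448., 285.]), array([ 5.7, 14.3]), np.float64(12.2)] 0.0403
587 [0.4601 0.2843 0.0362] [array([460. , 284.1]), array([ 8.9, 14. ]), np.float64(2.0)] 0.0362
294 [0.5184 0.2831 0.038 ] [array([517.6, 282.6]), array([14.3,  7.8]), np.float64(88.7)] 0.0397
358 [0.3898 0.2857 0.0334] [array([389.7, 285.7]), array([14.4,  6.3]), np.float64(82.9)] 0.0334
538 [0.3864 0.2127 0.036 ] [array([386.2, 212.2]), array([ 8.1, 14.4]), np.float64(0.5)] 0.0361
clock: 14.18
tool_pos: [0.5596, 0.2461, 0.0239]
eef_rot: [-0.707, 0.008, -0.009, 0.707]
contact_force: [0.4, 0.9, -5.0]
opening: 0.473
14.3833 mean [-0.0276 -0.0049 -0.0593  0.2109  0.1296 -4.5516] sd [0.026 0.037 0.04  0.131 0.507 0.561]
shift mm [ 0.  -0.1  0.1] tcp [0.5593 0.2459 0.0234] xaxis yaw -1.38 ydir [-0.001  0.    -1.   ]
turn [-0.0004  0.0021 -0.0006]
```

```bash
python3 -m inch '[[0,1.5,0,0,0,0],[0,1,0,0,0,0],[0,0,0,0,0,0],[0,0,0,0,0,0]]'; python3 mom.py 5
```

```text
clock: 14.77
tool_pos: [0.5591, 0.2459, 0.0207]
eef_rot: [-0.707, 0.009, -0.008, 0.707]
contact_force: [-0.0, 0.4, -2.5]
opening: 0.472
14.9667 mean [-0.0598  0.0082 -0.0635  0.0755 -0.0026 -2.4579] sd [0.014 0.016 0.014 0.464 0.455 0.141]
shift mm [ 0. -0. -0.] tcp [0.5592 0.2459 0.0207] xaxis yaw -1.37 ydir [-0.001  0.    -1.   ]
turn [-0.0003  0.0022 -0.0008]
```

```bash
python3 -m inch '[[0,0.4,0,0,0,0],[0,0,0,0,0,0],[0,0,0,0,0,0],[0,0,0,0,0,0]]' 50; python3 -m inch '[[0,0,0,0,0,0],[0,-10,0,0,0,0],[0,-25,0,0,0,0],[0,-38,0,0,0,0],[-11,0,-37,0,0,0],[-11,0,-37,0,0,0],[-11,0,-37,0,0,0],[-11,0,-37,0,0,0],[-1,0,-30,0,0,0],[0,20,0,0,0,0],[0,0,0,0,0,0],[0,0,0,0,0,0]]' 51
python3 - <<'E'
from h import *
d=snap('wrist','w5')
goto([.510,.0695,.0075],-1.4)
rects(d,.0335,.05,(.38,.65,-.01,.15),200)
E
```

```text
clock: 15.35
tool_pos: [0.5594, 0.246, 0.0205]
eef_rot: [-0.707, 0.009, -0.008, 0.707]
contact_force: [0.2, -0.2, -0.1]
opening: 0.569
clock: 16.35
tool_pos: [0.5099, 0.0695, 0.0735]
eef_rot: [-0.707, 0.009, -0.008, 0.707]
contact_force: [0.5, 0.9, -0.6]
opening: 0.577
shift mm [-0.3 66.4 -1.2] tcp [0.5103 0.0705 0.0739] xaxis yaw -1.27 ydir [-0.     0.002 -1.   ]
turn [-0.0017  0.0022 -0.0002]
12747 [0.4426 0.0924 0.0391] [array([441.9,  81.6]), array([94.5, 42.4]), np.float64(89.0)] 0.0392
15930 [0.5099 0.0785 0.0391] [array([509.8,  73.6]), array([102.4,  42.2]), np.float64(88.5)] 0.0393
```

View pics/w5.png

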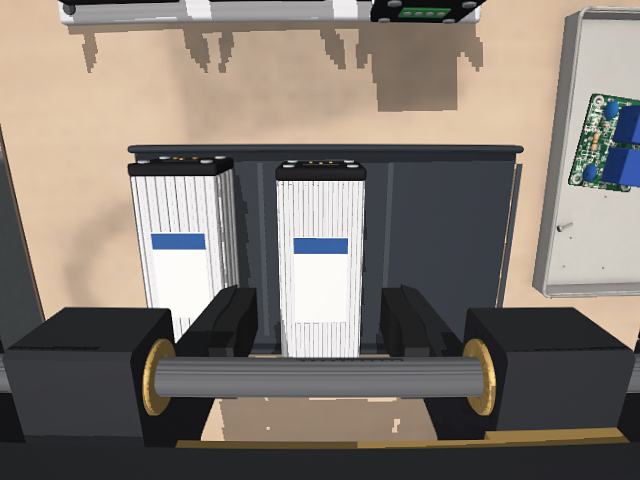

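Module 2 sits centred at column 320 between the fingers (250..385), so I'm descending.

```bash
python3 -m inch '[[-0.3,20,-0.8,0,0,0],[0,25,0,0,0,0],[0,16,0,0,0,0],[0,5,0,0,0,0],[0,0,0,0,0,0],[0,0,0,0,0,0]]' 51
python3 - <<'E'
from h import *
goto([.510,.0695,.0075],-1.4)
print(r.get_state()['contact_force'])
E
```

```text
clock: 16.9
tool_pos: [0.51, 0.0694, 0.008]
eef_rot: [-0.707, 0.008, -0.008, 0.707]
contact_force: [1.2, -0.3, -0.3]
opening: 0.579
shift mm [-0.   0.5  0.1] tcp [0.51   0.0694 0.008 ] xaxis yaw -1.29 ydir [ 0.     0.001 -1.   ]
turn [-0.0011  0.002  -0.    ]
[ 1.15536384 -0.27298913 -0.34810611]
```

```bash
python3 -m inch '[[0,0,0,0,0,0],[0,0,0,0,0,0],[0,0,0,0,0,0],[0,0,0,0,0,0],[0,0,0,0,0,0]]' 36 40; python3 -m inch '[[0,-10,0,0,0,0],[0,-30,0,0,0,0],[0,-35,10,0,0,0],[0,-35,30,0,0,0],[0,-10,30,0,0,0],[0,0,0,0.12,0,0],[0,0,0,0.12,0,0],[0,0,0,0.12,0,0],[0,0,0,0.12,0,0],[0,0,0,0,0,0],[0,0,0,0,0,0],[0,0,0,0,0,0]]'; python3 mom.py 4; python3 -m inch '[[0,0,0,-0.12,0,0],[0,0,0,-0.12,0,0],[0,0,0,-0.12,0,0],[0,0,0,-0.12,0,0],[0,0,0,0,0,0],[0,0,0,0,0,0],[0,0,0,0,0,0],[0,0,0,0,0,0],[0,0,0,0,0,0]]'; python3 mom.py 20
python3 -m inch '[[0,0,0,-0.12,0,0],[0,0,0,-0.12,0,0],[0,0,0,-0.12,0,0],[0,0,0,-0.12,0,0],[0,0,0,0,0,0],[0,0,0,0,0,0]]'; python3 mom.py 4; python3 -m inch '[[0,0,0,0.12,0,0],[0,0,0,0.12,0,0],[0,0,0,0.12,0,0],[0,0,0,0.12,0,0],[0,0,0,0,0,0],[0,0,0,0,0,0],[0,0,0,0,0,0],[0,0,0,0,0,0],[0,0,0,0,0,0]]'; python3 mom.py 20
```

```text
clock: 17.32
tool_pos: [0.5105, 0.0687, 0.0084]
eef_rot: [-0.707, 0.008, -0.009, 0.708]
contact_force: [-0.3, 0.7, 6.6]
opening: 0.471
clock: 18.32
tool_pos: [0.5107, 0.134, 0.1236]
eef_rot: [-0.519, 0.008, -0.01, 0.855]
contact_force: [0.4, 0.5, -5.2]
opening: 0.472
18.4667 mean [-0.8418 -0.0145 -0.082  -0.1895  0.4799 -4.6908] sd [0.025 0.044 0.027 0.403 0.426 0.443]
shift mm [-0.1 -0.  -0.1] tcp [0.5109 0.137  0.1246] xaxis yaw -1.15 ydir [ 0.009  0.461 -0.887]
turn [-0.4792  0.0061 -0.0012]
clock: 19.27
tool_pos: [0.5111, 0.1333, 0.1237]
eef_rot: [-0.707, 0.01, -0.009, 0.707]
contact_force: [-0.3, 0.0, -4.7]
opening: 0.477
20.2167 mean [-0.0488 -0.0085 -0.0872 -0.1223  0.1344 -4.9301] sd [0.031 0.033 0.026 0.546 0.531 0.383]
shift mm [-0.  0.  0.] tcp [0.5112 0.1353 0.1239] xaxis yaw -1.37 ydir [-0.001  0.    -1.   ]
turn [-0.0002  0.0023 -0.0009]
clock: 20.77
tool_pos: [0.5107, 0.1389, 0.1226]
eef_rot: [0.854, -0.008, 0.004, -0.521]
contact_force: [0.2, -0.8, -5.3]
opening: 0.473
20.9167 mean [ 0.7588  0.0524 -0.0887  0.069  -0.3501 -4.9829] sd [0.038 0.027 0.01  0.254 0.305 0.285]
shift mm [-0.1  0.   0.3] tcp [0.5115 0.1328 0.1245] xaxis yaw -1.58 ydir [-0.013 -0.461 -0.887]
turn [ 0.4795 -0.0013 -0.0009]
clock: 21.72
tool_pos: [0.5111, 0.1369, 0.124]
eef_rot: [-0.707, 0.008, -0.007, 0.707]
contact_force: [0.4, -0.6, -4.6]
opening: 0.472
22.6667 mean [-3.5600e-02 -1.0000e-04 -9.1800e-02  1.8850e-01 -2.2600e-02 -5.0268e+00] sd [0.032 0.027 0.029 0.494 0.489 0.59 ]
shift mm [-0.  0. -0.] tcp [0.5113 0.1352 0.1239] xaxis yaw -1.38 ydir [-0.001  0.    -1.   ]
turn [-0.0002  0.0022 -0.001 ]
```

```bash
python3 -m inch '[[-8.5,0,37,0,0,0],[-8.5,0,37,0,0,0],[-8.5,0,36.3,0,0,0],[0,15,0,0,0,0],[0,20,0,0,0,0],[0,0,0,0,0,0],[0,0,0,0,0,0],[0,0,0,0,0,0]]'
python3 - <<'E'
from h import *
goto([.4885,.246,.021],-1.4)
d=snap('wrist','w6')
goto([.4885,.246,.021],-1.4)
E
```

```text
clock: 23.38
tool_pos: [0.4888, 0.2456, 0.0894]
eef_rot: [0.707, -0.009, 0.009, -0.707]
contact_force: [0.3, -0.7, -4.6]
opening: 0.47
shift mm [-0.2 68.4  0.4] tcp [0.4888 0.2456 0.0894] xaxis yaw -1.43 ydir [-0.001 -0.    -1.   ]
turn [ 0.0001 -0.0005 -0.0006]
shift mm [-0.6 68.8  0.2] tcp [0.4891 0.2457 0.0898] xaxis yaw -1.44 ydir [ 0.     0.001 -1.   ]
turn [-0.0006 -0.0008  0.0002]
```

View pics/w6.png

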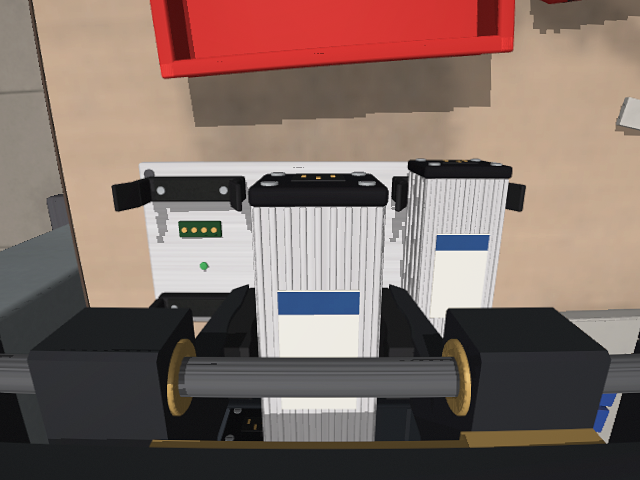

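The first module shows seated at (460,250) between its cheeks, and the held one is in line with the middle bay. I'm lowering.

```bash
python3 -m inch '[[-0.4,25,0.2,0,0,0],[0,20,0,0,0,0],[0,10,0,0,0,0],[0,6,0,0,0,0],[0,3,0,0,0,0],[0,1.5,0,0,0,0],[0,0,0,0,0,0],[0,0,0,0,0,0]]'; python3 mom.py 5;  python3 -m inch '[[0,1.2,0,0,0,0],[0,0.8,0,0,0,0],[0,0,0,0,0,0],[0,0,0,0,0,0]]'; python3 mom.py 5
```

```text
clock: 24.1
tool_pos: [0.4884, 0.2466, 0.0242]
eef_rot: [-0.707, 0.008, -0.009, 0.707]
contact_force: [0.5, -0.3, -5.1]
opening: 0.474
24.3 mean [-0.095  -0.0119 -0.0788  0.2618 -0.2235 -5.2278] sd [0.041 0.019 0.02  0.32  0.571 0.246]
shift mm [ 0.1 -0.1  0. ] tcp [0.4881 0.2465 0.0238] xaxis yaw -1.38 ydir [-0.     0.001 -1.   ]
turn [-0.0006  0.0022 -0.0004]
clock: 24.68
tool_pos: [0.488, 0.2464, 0.0215]
eef_rot: [-0.707, 0.009, -0.008, 0.707]
contact_force: [0.2, 0.1, -3.0]
opening: 0.479
24.8833 mean [-8.3100e-02 -2.2000e-03 -1.1050e-01 -4.7100e-02  9.3000e-02 -3.7009e+00] sd [0.028 0.004 0.012 0.311 0.338 0.5  ]
shift mm [-0.  0. -0.] tcp [0.488  0.2464 0.0215] xaxis yaw -1.38 ydir [-0.001  0.    -1.   ]
turn [-0.0003  0.0022 -0.0008]
```

```bash
python3 -m inch '[[0,0.6,0,0,0,0],[0,0,0,0,0,0],[0,0,0,0,0,0],[0,0,0,0,0,0],[0,0,0,0,0,0]]' 50; python3 -m inch '[[0,-10,0,0,0,0],[0,-25,0,0,0,0],[0,-38,0,0,0,0],[-10.5,0,-36,0,0,0],[-10.5,0,-36,0,0,0],[-10.5,0,-36,0,0,0],[-10.3,0,-36,0,0,0],[0,0,-30.5,0,0,0],[0,20,0,0,0,0],[0,0,0,0,0,0],[0,0,0,0,0,0]]' 52
python3 - <<'E'
from h import *
d=snap('wrist','w7')
goto([.442,.073,.0075],-1.4)
rects(d,.0335,.05,(.38,.65,-.01,.15),200)
E
```

```text
clock: 25.35
tool_pos: [0.488, 0.2465, 0.021]
eef_rot: [-0.707, 0.009, -0.008, 0.707]
contact_force: [-0.0, 0.1, 0.5]
opening: 0.567
clock: 26.27
tool_pos: [0.4421, 0.0734, 0.0741]
eef_rot: [-0.707, 0.009, -0.008, 0.707]
contact_force: [-1.0, 0.6, -0.4]
opening: 0.593
shift mm [-0.3 66.8 -1.4] tcp [0.4424 0.0743 0.0744] xaxis yaw -1.27 ydir [-0.     0.001 -1.   ]
turn [-0.0013  0.0023 -0.0003]
15920 [0.4414 0.0822 0.0391] [array([441.2,  77.4]), array([102.5,  42.2]), np.float64(88.6)] 0.0393
```

View pics/w7.png

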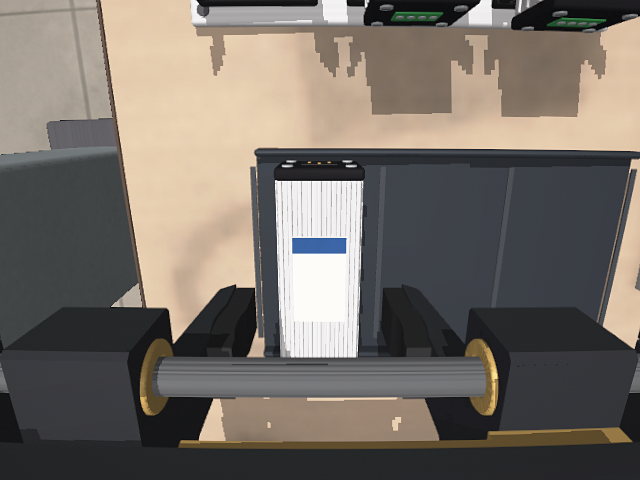

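The third module is at columns 275..362, centred between the fingers. I'll grasp and test it.

```bash
python3 -m inch '[[-0.5,20,-1,0,0,0],[0,25,0,0,0,0],[0,16,0,0,0,0],[0,5,0,0,0,0],[0,0,0,0,0,0],[0,0,0,0,0,0]]' 52;python3 -m inch '[[0,0,0,0,0,0],[0,0,0,0,0,0],[0,0,0,0,0,0],[0,0,0,0,0,0],[0,0,0,0,0,0]]' 36 40; python3 -m inch '[[0,-10,0,0,0,0],[0,-30,0,0,0,0],[0,-35,10,0,0,0],[0,-35,30,0,0,0],[0,-10,30,0,0,0],[0,0,0,0.12,0,0],[0,0,0,0.12,0,0],[0,0,0,0.12,0,0],[0,0,0,0.12,0,0],[0,0,0,0,0,0],[0,0,0,0,0,0],[0,0,0,0,0,0]]'; python3 mom.py 4; python3 -m inch '[[0,0,0,-0.12,0,0],[0,0,0,-0.12,0,0],[0,0,0,-0.12,0,0],[0,0,0,-0.12,0,0],[0,0,0,0,0,0],[0,0,0,0,0,0],[0,0,0,0,0,0],[0,0,0,0,0,0],[0,0,0,0,0,0]]'; python3 mom.py 20
python3 -m inch '[[0,0,0,-0.12,0,0],[0,0,0,-0.12,0,0],[0,0,0,-0.12,0,0],[0,0,0,-0.12,0,0],[0,0,0,0,0,0],[0,0,0,0,0,0]]'; python3 mom.py 4; python3 -m inch '[[0,0,0,0.12,0,0],[0,0,0,0.12,0,0],[0,0,0,0.12,0,0],[0,0,0,0.12,0,0],[0,0,0,0,0,0],[0,0,0,0,0,0],[0,0,0,0,0,0],[0,0,0,0,0,0],[0,0,0,0,0,0]]'; python3 mom.py 20
```

```text
clock: 26.82
tool_pos: [0.4435, 0.0732, 0.0218]
eef_rot: [0.707, -0.009, 0.006, -0.707]
contact_force: [0.0, -0.8, 0.6]
opening: 0.591
clock: 27.23
tool_pos: [0.4429, 0.0723, 0.022]
eef_rot: [0.707, -0.01, 0.007, -0.707]
contact_force: [-1.8, 1.1, 6.8]
opening: 0.47
clock: 28.23
tool_pos: [0.4451, 0.1382, 0.1358]
eef_rot: [-0.52, 0.009, -0.009, 0.854]
contact_force: [0.1, 1.3, -4.6]
opening: 0.475
28.3833 mean [-0.8833 -0.0381 -0.0779  0.1454  0.7131 -4.9237] sd [0.011 0.041 0.02  0.504 0.412 0.211]
shift mm [ 0. -0. -0.] tcp [0.4451 0.1405 0.1368] xaxis yaw -1.18 ydir [ 0.007  0.459 -0.888]
turn [-0.477   0.0048 -0.0044]
clock: 29.18
tool_pos: [0.4451, 0.1376, 0.1361]
eef_rot: [0.708, -0.011, 0.007, -0.706]
contact_force: [0.2, -0.1, -5.4]
opening: 0.474
30.1333 mean [-3.1800e-02  4.3000e-03 -8.4100e-02  5.3000e-03  1.2250e-01 -4.9215e+00] sd [0.029 0.026 0.033 0.457 0.627 0.435]
shift mm [ 0. -0. -0.] tcp [0.4452 0.139  0.1363] xaxis yaw -1.38 ydir [-0.005 -0.002 -1.   ]
turn [ 0.002   0.0022 -0.0045]
clock: 30.68
tool_pos: [0.4449, 0.1416, 0.1353]
eef_rot: [0.854, -0.01, 0.003, -0.52]
contact_force: [-1.0, -1.0, -4.5]
opening: 0.47
30.8333 mean [ 0.8141  0.0594 -0.1009 -0.3811 -0.9188 -4.6112] sd [0.028 0.044 0.018 0.453 0.364 0.286]
shift mm [-0.1  0.1  0.1] tcp [0.4455 0.1364 0.1368] xaxis yaw -1.59 ydir [-0.016 -0.463 -0.886]
turn [ 0.4818 -0.0005 -0.0044]
clock: 31.63
tool_pos: [0.4452, 0.1402, 0.1364]
eef_rot: [0.708, -0.009, 0.006, -0.706]
contact_force: [-0.1, 0.6, -5.4]
opening: 0.478
32.5833 mean [-0.034  -0.0116 -0.1029 -0.1799 -0.0473 -5.0125] sd [0.039 0.034 0.027 0.373 0.559 0.329]
shift mm [-0. -0. -0.] tcp [0.4453 0.1389 0.1363] xaxis yaw -1.39 ydir [-0.004 -0.002 -1.   ]
turn [ 0.002   0.002  -0.0044]
```

```bash
python3 -m inch '[[0,0,0,-0.1,0,0],[0,0,0,-0.1,0,0],[0,0,0,-0.12,0,0],[0,0,0,-0.12,0,0],[0,0,0,-0.12,0,0],[0,0,0,0,0,0],[0,0,0,0,0,0],[0,0,0,0,0,0],[0,0,0,0,0,0],[0,0,0,0,0,0],[0,0,0,0,0,0]]'; python3 mom.py 6; python3 -m inch '[[0,0,0,0.03,0,0],[0,0,0,0.06,0,0],[0,0,0,0.07,0,0],[0,0,0,0.07,0,0],[0,0,0,0.07,0,0],[0,0,0,0.06,0,0],[0,0,0,0.06,0,0],[0,0,0,0.05,0,0],[0,0,0,0.04,0,0],[0,0,0,0.03,0,0],[0,0,0,0.02,0,0],[0,0,0,0,0,0]]'; python3 mom.py 16
```

```text
clock: 33.55
tool_pos: [0.4456, 0.1374, 0.1369]
eef_rot: [0.875, -0.013, 0.005, -0.484]
contact_force: [0.5, 1.1, -3.8]
opening: 0.471
33.8 mean [ 1.0457  0.043  -0.0705  0.219   0.0783 -4.6582] sd [0.034 0.048 0.04  0.396 0.521 0.564]
shift mm [ 0.   0.  -0.1] tcp [0.4453 0.1389 0.1364] xaxis yaw -1.4 ydir [-0.017 -0.532 -0.846]
turn [ 0.5617  0.003  -0.0038]
clock: 34.85
tool_pos: [0.4449, 0.1369, 0.1361]
eef_rot: [0.709, -0.011, 0.007, -0.706]
contact_force: [1.0, -0.9, -4.8]
opening: 0.472
35.6 mean [-0.0255  0.0111 -0.0909  0.0914  0.0826 -4.9559] sd [0.03  0.026 0.023 0.517 0.447 0.492]
shift mm [-0.  0.  0.] tcp [0.4452 0.1389 0.1363] xaxis yaw -1.38 ydir [-0.005 -0.002 -1.   ]
turn [ 0.0021  0.002  -0.0045]
```

```bash
cat > mom2.py <<'E'
from h import *
import sys
a=[]
for i in range(int(sys.argv[1])):
    s=r.get_state(); q=R.from_quat(s['eef_rot']); a.append(np.r_[q.inv().apply(s['moment'])[0],s['contact_force'][2],q.apply([0,1,0])[1]]); r.snapshot('top')
a=np.array(a);print(s['clock'],a.mean(0).round(4),(a.std(0)/len(a)**.5).round(3),a[:,0].round(3))
E
python3 -m inch '[[0,0,0,0.1,0,0],[0,0,0,0.1,0,0],[0,0,0,0.12,0,0],[0,0,0,0.12,0,0],[0,0,0,0.12,0,0],[0,0,0,0,0,0],[0,0,0,0,0,0]]'; python3 mom2.py 12; python3 -m inch '[[0,0,0,-0.03,0,0],[0,0,0,-0.06,0,0],[0,0,0,-0.07,0,0],[0,0,0,-0.07,0,0],[0,0,0,-0.07,0,0],[0,0,0,-0.06,0,0],[0,0,0,-0.06,0,0],[0,0,0,-0.05,0,0],[0,0,0,-0.04,0,0],[0,0,0,-0.03,0,0],[0,0,0,-0.02,0,0],[0,0,0,0,0,0]]'; python3 mom2.py 14
```

```text
clock: 36.23
tool_pos: [0.4449, 0.135, 0.1341]
eef_rot: [-0.486, 0.012, -0.011, 0.874]
contact_force: [-0.3, 1.1, -4.8]
opening: 0.474
36.7833 [-1.0526 -4.8955  0.5283] [0.013 0.149 0.   ] [-0.983 -0.981 -1.013 -1.076 -1.011 -1.113 -1.07  -1.091 -1.043 -1.108
 -1.066 -1.078]
clock: 37.83
tool_pos: [0.4451, 0.1411, 0.1364]
eef_rot: [0.707, -0.009, 0.006, -0.707]
contact_force: [0.2, 0.1, -5.6]
opening: 0.478
38.4833 [-5.1800e-02 -4.8992e+00 -1.4000e-03] [0.012 0.151 0.   ] [ 0.023 -0.012 -0.145 -0.095 -0.096 -0.044 -0.061 -0.033 -0.036 -0.048
 -0.108 -0.045 -0.029  0.002]
```

```bash
cat > jt.py <<'E'
from h import *
import sys
a=[]
for i in range(int(sys.argv[1])):
    s=r.get_state(); q=R.from_quat(s['eef_rot']); a.append(np.r_[s['joint_torque'],q.inv().apply(s['moment'])[0],s['contact_force'][2]]); r.snapshot('top')
a=np.array(a);print(round(s['clock'],2),a.mean(0).round(4),(a.std(0)).round(4))
E
python3 jt.py 6
python3 -m inch '[[0,0,0,-0.1,0,0],[0,0,0,-0.1,0,0],[0,0,0,-0.12,0,0],[0,0,0,-0.12,0,0],[0,0,0,-0.12,0,0],[0,0,0,0,0,0],[0,0,0,0,0,0],[0,0,0,0,0,0],[0,0,0,0,0,0]]';  python3 -m inch '[[0,0,0,0.05,0,0],[0,0,0,0.08,0,0],[0,0,0,0.08,0,0],[0,0,0,0.08,0,0],[0,0,0,0.08,0,0],[0,0,0,0.06,0,0],[0,0,0,0.05,0,0],[0,0,0,0.04,0,0],[0,0,0,0.03,0,0],[0,0,0,0.01,0,0],[0,0,0,0,0,0],[0,0,0,0,0,0]]'; python3 jt.py 8
```

```text
38.78 [ 3.1300e-02 -4.5832e+01 -4.8947e+00 -7.6522e+00 -2.2400e-02 -4.3600e-02
  6.0000e-04 -2.9600e-02 -4.8547e+00] [1.360e-02 2.100e-03 3.200e-03 1.500e-03 1.000e-04 5.000e-04 0.000e+00
 1.730e-02 3.303e-01]
clock: 39.58
tool_pos: [0.4455, 0.1366, 0.1369]
eef_rot: [0.875, -0.013, 0.005, -0.484]
contact_force: [0.2, -0.1, -5.2]
opening: 0.472
clock: 40.58
tool_pos: [0.4453, 0.1377, 0.1367]
eef_rot: [0.708, -0.011, 0.008, -0.706]
contact_force: [-0.1, 0.2, -5.3]
opening: 0.472
40.93 [ 4.02800e-01 -4.59146e+01 -4.71650e+00 -7.57740e+00 -1.55000e-02
 -1.17000e-02  1.20000e-03 -2.01000e-02 -5.04450e+00] [0.2857 0.0171 0.101  0.0804 0.0039 0.0265 0.0044 0.0251 0.4744]
```

```bash
python3 jt.py 6
python3 - <<'E'
from h import *
print(r.get_state()['q'].round(3)); goto([.418,.2475,.033],-1.4)
E
```

```text
41.23 [-2.99000e-02 -4.58508e+01 -4.85090e+00 -7.65570e+00 -2.29000e-02
 -4.56000e-02  1.00000e-04 -6.61000e-02 -4.91590e+00] [1.580e-02 1.370e-02 2.600e-03 1.500e-03 4.000e-04 8.000e-04 1.000e-04
 2.440e-02 3.692e-01]
[-0.078  0.712 -0.519  2.113  0.733  0.505 -1.18 ]
shift mm [-29.4 103.2 108.1] tcp [0.4452 0.139  0.1363] xaxis yaw -1.38 ydir [-0.005 -0.002 -1.   ]
turn [ 0.002   0.0004 -0.0045]
```

```bash
python3 -m inch '[[-9.8,0,36,0,0,0],[-9.8,0,36,0,0,0],[-9.8,10,36,0,0,0],[0,25,0,0,0,0],[0,0,0,0,0,0],[0,0,0,0,0,0]]'
python3 - <<'E'
from h import *
goto([.4178,.2475,.035],-1.4)
d=snap('wrist','w8')
goto([.4178,.2475,.035],-1.4)
E
```

```text
clock: 41.78
tool_pos: [0.4174, 0.247, 0.1005]
eef_rot: [0.709, -0.01, 0.006, -0.705]
contact_force: [0.4, -0.6, -4.2]
opening: 0.473
shift mm [ 0.9 65.4  0.9] tcp [0.4174 0.247  0.1005] xaxis yaw -1.31 ydir [-0.007 -0.005 -1.   ]
turn [ 0.0049  0.0016 -0.0064]
shift mm [-0.1 66.1  1.2] tcp [0.4182 0.2466 0.1011] xaxis yaw -1.41 ydir [-0.005 -0.004 -1.   ]
turn [ 0.004  -0.0002 -0.0051]
```

View pics/w8.png

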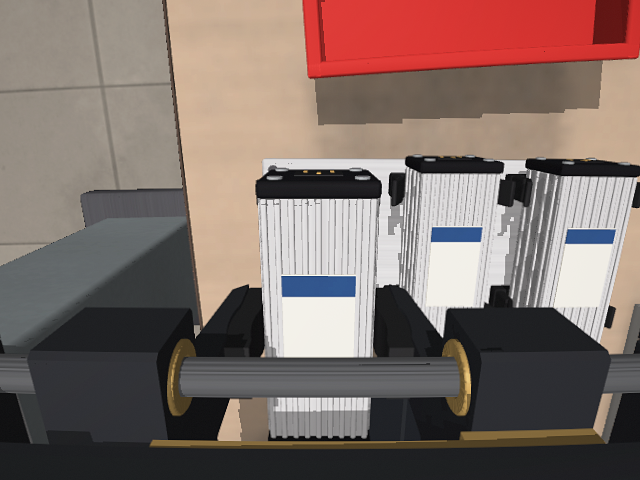

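```bash
python3 -m inch '[[-0.5,25,1,0.003,0,-0.004],[0,18,0,0,0,0],[0,10,0,0,0,0],[0,6,0,0,0,0],[0,3,0,0,0,0],[0,1.5,0,0,0,0],[0,0,0,0,0,0],[0,0,0,0,0,0]]'; python3 mom2.py 4;  python3 -m inch '[[0,1.2,0,0,0,0],[0,0.8,0,0,0,0],[0,0,0,0,0,0],[0,0,0,0,0,0]]'; python3 mom2.py 4
```

```text
clock: 42.5
tool_pos: [0.4182, 0.2487, 0.0384]
eef_rot: [-0.706, 0.009, -0.009, 0.708]
contact_force: [-0.1, -0.4, -4.6]
opening: 0.469
42.65 [-5.7300e-02 -4.8175e+00  1.8000e-03] [0.007 0.112 0.   ] [-0.038 -0.052 -0.076 -0.063]
clock: 43.03
tool_pos: [0.4176, 0.2486, 0.0356]
eef_rot: [-0.707, 0.009, -0.008, 0.707]
contact_force: [-0.1, -0.1, -4.9]
opening: 0.473
43.1833 [-4.8200e-02 -5.1651e+00  9.0000e-04] [0.006 0.16  0.   ] [-0.062 -0.055 -0.027 -0.048]
```

```bash
python3 -m inch '[[0,1,0,0,0,0],[0,0.8,0,0,0,0],[0,0,0,0,0,0],[0,0,0,0,0,0]]'; python3 mom2.py 4
```

```text
clock: 43.57
tool_pos: [0.4178, 0.2486, 0.035]
eef_rot: [-0.707, 0.008, -0.009, 0.708]
contact_force: [-1.3, -1.2, 9.8]
opening: 0.473
43.7167 [-3.1850e-01  9.4627e+00  1.3000e-03] [0.014 0.157 0.   ] [-0.339 -0.328 -0.27  -0.337]
```

```bash
python3 -m inch '[[0,-0.7,0,0,0,0],[0,0,0,0,0,0],[0,0,0,0,0,0],[0,0,0,0,0,0],[0,0,0,0,0,0]]' 50; python3 -m inch '[[0,-12,0,0,0,0],[0,-30,0,0,0,0],[12,-20,0,0,0,0],[29,0,0,0,0,0],[29,0,-1,0,0,0],[0,5,0,0,0,0],[0,0,0,0,0,0],[0,0,0,0,0,0]]' 50
python3 - <<'E'
from h import *
d=snap('wrist','w9')
goto([.4884,.2464,.021],-1.4)
rects(d,.045,.065,(.36,.65,.17,.33),200)
E
```

```text
clock: 44.18
tool_pos: [0.4177, 0.2486, 0.0345]
eef_rot: [-0.707, 0.009, -0.008, 0.707]
contact_force: [0.1, 1.2, -1.0]
opening: 0.567
clock: 44.85
tool_pos: [0.4865, 0.2455, 0.091]
eef_rot: [-0.707, 0.009, -0.008, 0.707]
contact_force: [0.3, 0.1, -0.4]
opening: 0.57
shift mm [ 2.4 70.2  0.6] tcp [0.4861 0.2458 0.0912] xaxis yaw -1.3 ydir [-0.002  0.    -1.   ]
turn [-0.0003  0.0017 -0.0024]
12649 [0.4184 0.2676 0.052 ] [array([417.5, 256.3]), array([97.1, 42.8]), np.float64(89.0)] 0.0523
15991 [0.487  0.2541 0.0521] [array([486.9, 249.1]), array([106.4,  42.2]), np.float64(88.8)] 0.0523
12499 [0.5569 0.2628 0.0521] [array([557.7, 252.3]), array([94.4, 42. ]), np.float64(88.1)] 0.0524
```

View pics/w9.png

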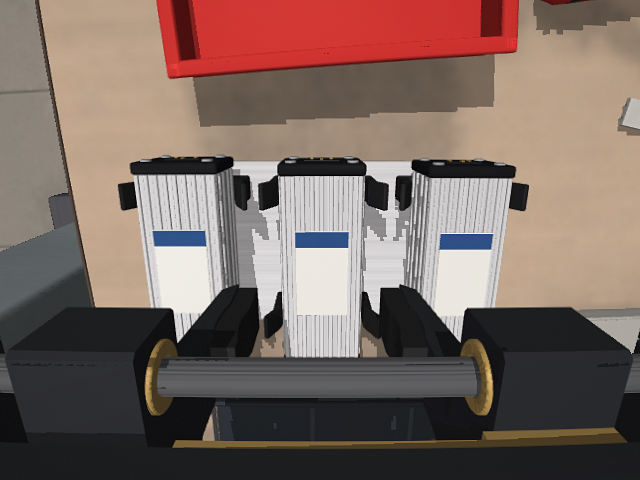

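All three modules sit between their cheeks at equal height (0.052, which is 0.054 with the known 2 mm bias). No test showed a loose part, which is unusual, and the joint torques turned out much cleaner than the moment signal, so I'll use the spare time to retest the first two with them.

```bash
python3 -m inch '[[1.5,25,0.6,0,0,0],[0.7,25,0,0,0,0],[0,14,0,0,0,0],[0,6,0,0,0,0],[0,0,0,0,0,0],[0,0,0,0,0,0]]'; python3 -m inch '[[0,0,0,0,0,0],[0,0,0,0,0,0],[0,0,0,0,0,0],[0,0,0,0,0,0]]' 36 40; python3 -m inch '[[0,-10,0,0,0,0],[0,-30,0,0,0,0],[0,-35,0,0,0,0],[0,-35,0,0.06,0,0],[0,0,0,0.12,0,0],[0,0,0,0.12,0,0],[0,0,0,0.12,0,0],[0,0,0,0,0,0],[0,0,0,0,0,0],[0,0,0,0,0,0],[0,0,0,0,0,0]]';  python3 -m inch '[[0,0,0,-0.05,0,0],[0,0,0,-0.07,0,0],[0,0,0,-0.08,0,0],[0,0,0,-0.08,0,0],[0,0,0,-0.06,0,0],[0,0,0,-0.04,0,0],[0,0,0,-0.03,0,0],[0,0,0,-0.01,0,0],[0,0,0,0,0,0],[0,0,0,0,0,0],[0,0,0,0,0,0]]'; python3 jt.py 7;  python3 - <<'E'
from h import *
print(r.get_state()['q'].round(3)); goto([.4884,.2464,.021],-1.4)
E
```

```text
clock: 45.4
tool_pos: [0.4892, 0.247, 0.022]
eef_rot: [-0.707, 0.008, -0.008, 0.707]
contact_force: [0.1, 0.4, -0.2]
opening: 0.569
clock: 45.73
tool_pos: [0.4896, 0.247, 0.0225]
eef_rot: [-0.706, 0.008, -0.008, 0.708]
contact_force: [-2.8, 0.9, 5.6]
opening: 0.471
clock: 46.65
tool_pos: [0.4899, 0.2481, 0.1323]
eef_rot: [-0.544, 0.005, -0.009, 0.839]
contact_force: [-0.5, 1.1, -5.2]
opening: 0.471
clock: 47.57
tool_pos: [0.4897, 0.2462, 0.1316]
eef_rot: [-0.707, 0.009, -0.008, 0.707]
contact_force: [-0.6, -1.1, -4.7]
opening: 0.474
47.87 [-3.23800e-01 -5.23313e+01 -6.60130e+00 -1.03768e+01 -1.34000e-02
 -3.70000e-02  8.00000e-04  1.82000e-02 -4.84020e+00] [2.632e-01 3.980e-02 9.900e-02 4.650e-02 7.100e-03 2.080e-02 3.000e-04
 3.100e-02 6.152e-01]
[-0.223  0.796 -0.556  1.882  0.665  0.655 -1.213]
shift mm [ -1.6 110.6   0.2] tcp [0.49   0.246  0.1316] xaxis yaw -1.42 ydir [-0.001  0.001 -1.   ]
turn [-0.0011 -0.0003 -0.0006]
```

```bash
python3 jt.py 4; python3 -m inch '[[0,0,0,-0.06,0,0],[0,0,0,-0.12,0,0],[0,0,0,-0.12,0,0],[0,0,0,-0.12,0,0],[0,0,0,0,0,0],[0,0,0,0,0,0],[0,0,0,0,0,0],[0,0,0,0,0,0]]';  python3 -m inch '[[0,0,0,0.05,0,0],[0,0,0,0.07,0,0],[0,0,0,0.08,0,0],[0,0,0,0.08,0,0],[0,0,0,0.06,0,0],[0,0,0,0.04,0,0],[0,0,0,0.03,0,0],[0,0,0,0.01,0,0],[0,0,0,0,0,0],[0,0,0,0,0,0],[0,0,0,0,0,0],[0,0,0,0,0,0]]'; python3 jt.py 5; python3 jt.py 5
```

```text
48.07 [ 3.93000e-02 -5.22874e+01 -6.48280e+00 -1.03466e+01 -3.50000e-03
 -1.46000e-02  2.00000e-04  1.00000e-04 -5.09250e+00] [1.210e-02 8.000e-04 2.300e-03 3.000e-03 5.000e-04 4.000e-04 1.000e-04
 1.210e-02 4.515e-01]
clock: 48.78
tool_pos: [0.4906, 0.2438, 0.1319]
eef_rot: [0.839, -0.011, 0.007, -0.544]
contact_force: [-0.3, -0.3, -4.5]
opening: 0.47
clock: 49.78
tool_pos: [0.4898, 0.2469, 0.1316]
eef_rot: [-0.707, 0.008, -0.008, 0.707]
contact_force: [-0.3, 0.7, -5.7]
opening: 0.47
49.98 [ 1.89400e-01 -5.23811e+01 -6.48250e+00 -1.04079e+01 -2.72000e-02
 -1.01400e-01 -8.00000e-04 -6.18000e-02 -5.01160e+00] [1.397e-01 1.950e-02 4.760e-02 1.660e-02 4.000e-03 9.400e-03 3.000e-04
 4.570e-02 4.544e-01]
50.23 [-3.70000e-02 -5.23180e+01 -6.54560e+00 -1.04167e+01 -3.35000e-02
 -1.13600e-01 -1.00000e-04 -7.96000e-02 -4.93140e+00] [1.300e-02 1.160e-02 1.500e-03 2.500e-03 3.000e-04 4.000e-04 1.000e-04
 2.620e-02 7.018e-01]
```

The joint torques now differ clearly between the two ends: j6 goes from -0.015 to -0.114 N m and the moment from 0.00 to -0.08. So this middle module is damaged, and the fast levelling hid it earlier. It goes to the reject tray.

```bash
python3 -m inch '[[-7,0,36,0,0,0],[-7,0,36,0,0,0],[-7,0,36,0,0,0],[-7,0,36,0,0,0],[-2.5,20,37,0,0,0],[0,25,0,0,0,0],[0,0,0,0,0,0],[0,0,0,0,0,0],[0,0,0,0,0,0]]'
python3 - <<'E'
from h import *
d=snap('wrist','w10')
goto([.464,.428,.0105],-1.4)
d=load('top0'); 
P=cloud(d); m=(P[...,2]>.024)&(P[...,2]<.04)&(P[...,0]>.39)&(P[...,0]<.61)&(P[...,1]>.335)&(P[...,1]<.52); q=P[m]; print(np.percentile(q[:,0],[1,99]),np.percentile(q[:,1],[1,99]))
E
```

```text
clock: 51.03
tool_pos: [0.4645, 0.4267, 0.0873]
eef_rot: [-0.707, 0.009, -0.009, 0.707]
contact_force: [-0.0, -0.8, -4.6]
opening: 0.476
shift mm [-1.  77.4  1. ] tcp [0.4649 0.4269 0.0879] xaxis yaw -1.48 ydir [ 0.001  0.001 -1.   ]
turn [-0.0011 -0.0013  0.0009]
[0.4088328  0.58386179] [0.34687383 0.50746142]
```

View pics/w10.png

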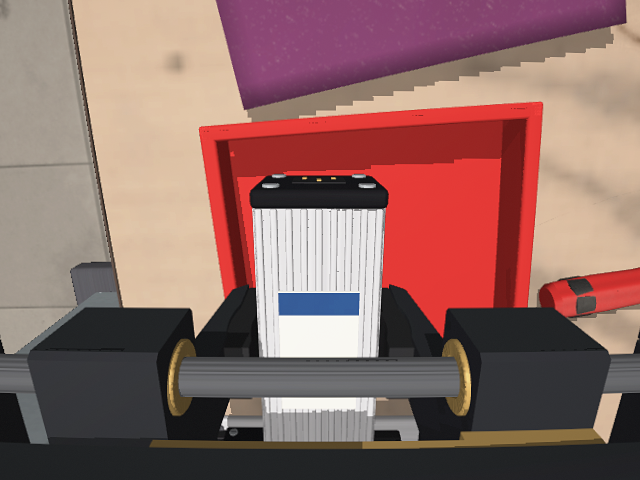

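The tray's inner walls show at columns 225..530, and the module is clear of the left wall. I'm shifting it 3 mm right and lowering.

```bash
python3 -m inch '[[3,25,1,0,0,0],[0,25,0,0,0,0],[0,14,0,0,0,0],[0,7,0,0,0,0],[0,3,0,0,0,0],[0,0,0,0,0,0],[0,0,0,0,0,0]]'; python3 mom2.py 3;  python3 -m inch '[[0,1.5,0,0,0,0],[0,1,0,0,0,0],[0,0,0,0,0,0],[0,0,0,0,0,0]]'; python3 mom2.py 3
```

```text
clock: 51.67
tool_pos: [0.4673, 0.4294, 0.0142]
eef_rot: [-0.706, 0.008, -0.009, 0.708]
contact_force: [0.2, -0.0, -4.4]
opening: 0.473
51.7667 [-8.7400e-02 -4.9473e+00  2.8000e-03] [0.018 0.342 0.   ] [-0.084 -0.052 -0.126]
clock: 52.15
tool_pos: [0.4669, 0.4288, 0.0106]
eef_rot: [-0.707, 0.009, -0.008, 0.708]
contact_force: [-0.0, 0.3, -3.4]
opening: 0.476
52.25 [-2.8400e-02 -3.7708e+00  1.2000e-03] [0.012 0.139 0.   ] [-0.056 -0.007 -0.022]
```

```bash
python3 -m inch '[[0,0.3,0,0,0,0],[0,0,0,0,0,0],[0,0,0,0,0,0],[0,0,0,0,0,0]]' 47; python3 -m inch '[[0,-12,0,0,0,0],[0,-30,0,0,0,0],[0,-38,0,0,0,0],[19,0,-36,0,0,0],[19,0,-36,0,0,0],[19,0,-36,0,0,0],[19,0,-36,0,0,0],[19,0,-36,0,0,0],[2,10,-1,0,0,0],[0,0,0,0,0,0],[0,0,0,0,0,0]]' 50
python3 - <<'E'
from h import *
goto([.5588,.246,.0205],-1.4)
d=snap('wrist','w11')
E
```

```text
clock: 52.63
tool_pos: [0.467, 0.4291, 0.0106]
eef_rot: [-0.706, 0.008, -0.009, 0.708]
contact_force: [0.2, -0.4, 0.2]
opening: 0.531
clock: 53.55
tool_pos: [0.5592, 0.2457, 0.0805]
eef_rot: [-0.706, 0.009, -0.008, 0.708]
contact_force: [-0.6, 0.2, 1.0]
opening: 0.568
shift mm [-0.4 60.   0.2] tcp [0.5592 0.2457 0.0805] xaxis yaw -1.41 ydir [-0.001  0.002 -1.   ]
turn [-0.0021 -0.0002 -0.0007]
```

View pics/w11.png

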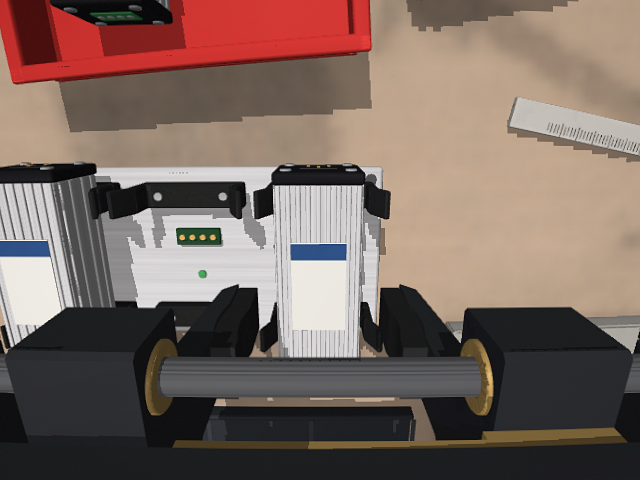

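The damaged module lies in the red tray at (110,10), and the far module is centred at column 319. I'm regripping it for the gentle test.

```bash
python3 -m inch '[[-0.4,22,0,0,0,0],[0,22,0,0,0,0],[0,11,0,0,0,0],[0,4,0,0,0,0],[0,0,0,0,0,0]]'; python3 -m inch '[[0,0,0,0,0,0],[0,0,0,0,0,0],[0,0,0,0,0,0],[0,0,0,0,0,0]]' 36 40; python3 -m inch '[[0,-10,0,0,0,0],[0,-30,0,0,0,0],[0,-35,0,0,0,0],[0,-35,0,0.06,0,0],[0,0,0,0.12,0,0],[0,0,0,0.12,0,0],[0,0,0,0.12,0,0],[0,0,0,0,0,0],[0,0,0,0,0,0],[0,0,0,0,0,0],[0,0,0,0,0,0]]';  python3 -m inch '[[0,0,0,-0.05,0,0],[0,0,0,-0.07,0,0],[0,0,0,-0.08,0,0],[0,0,0,-0.08,0,0],[0,0,0,-0.06,0,0],[0,0,0,-0.04,0,0],[0,0,0,-0.03,0,0],[0,0,0,-0.01,0,0],[0,0,0,0,0,0],[0,0,0,0,0,0],[0,0,0,0,0,0],[0,0,0,0,0,0]]'; python3 jt.py 4; python3 jt.py 4
python3 -m inch '[[0,0,0,-0.06,0,0],[0,0,0,-0.12,0,0],[0,0,0,-0.12,0,0],[0,0,0,-0.12,0,0],[0,0,0,0,0,0],[0,0,0,0,0,0],[0,0,0,0,0,0],[0,0,0,0,0,0]]';  python3 -m inch '[[0,0,0,0.05,0,0],[0,0,0,0.07,0,0],[0,0,0,0.08,0,0],[0,0,0,0.08,0,0],[0,0,0,0.06,0,0],[0,0,0,0.04,0,0],[0,0,0,0.03,0,0],[0,0,0,0.01,0,0],[0,0,0,0,0,0],[0,0,0,0,0,0],[0,0,0,0,0,0],[0,0,0,0,0,0]]'; python3 jt.py 4; python3 jt.py 4
python3 - <<'E'
from h import *
goto([.5590,.246,.0205],-1.4)
E
```

```text
clock: 54.02
tool_pos: [0.558, 0.2467, 0.0206]
eef_rot: [-0.707, 0.008, -0.007, 0.707]
contact_force: [-0.7, -0.6, -0.5]
opening: 0.567
clock: 54.35
tool_pos: [0.5593, 0.2464, 0.022]
eef_rot: [-0.706, 0.008, -0.009, 0.708]
contact_force: [-1.2, 0.8, 2.6]
opening: 0.472
clock: 55.27
tool_pos: [0.5587, 0.2469, 0.1317]
eef_rot: [-0.544, 0.006, -0.009, 0.839]
contact_force: [-0.5, 0.3, -4.7]
opening: 0.472
clock: 56.27
tool_pos: [0.5591, 0.2445, 0.1308]
eef_rot: [-0.707, 0.009, -0.009, 0.707]
contact_force: [-0.6, -0.2, -4.7]
opening: 0.474
56.42 [-2.76900e-01 -5.69871e+01 -7.59540e+00 -1.21857e+01 -3.57000e-02
 -6.21000e-02  1.10000e-03 -9.70000e-03 -4.52220e+00] [1.594e-01 2.630e-02 5.780e-02 1.050e-02 5.900e-03 8.600e-03 3.000e-04
 2.990e-02 5.102e-01]
56.62 [ 2.89000e-02 -5.69442e+01 -7.49790e+00 -1.21809e+01 -2.51000e-02
 -4.88000e-02  4.00000e-04 -1.72000e-02 -4.53980e+00] [2.970e-02 2.500e-03 6.700e-03 3.000e-03 9.000e-04 8.000e-04 1.000e-04
 2.070e-02 3.006e-01]
clock: 57.33
tool_pos: [0.56, 0.2425, 0.1314]
eef_rot: [0.839, -0.011, 0.008, -0.545]
contact_force: [0.8, -0.0, -4.9]
opening: 0.476
clock: 58.33
tool_pos: [0.5589, 0.2459, 0.1311]
eef_rot: [-0.707, 0.008, -0.008, 0.707]
contact_force: [0.2, -0.6, -4.0]
opening: 0.471
58.48 [ 2.72600e-01 -5.70304e+01 -7.38380e+00 -1.22033e+01 -1.49000e-02
 -3.83000e-02 -1.00000e-03 -1.40000e-02 -4.50820e+00] [1.524e-01 1.080e-02 5.380e-02 8.700e-03 5.900e-03 8.300e-03 3.000e-04
 2.260e-02 3.411e-01]
58.68 [-2.23000e-02 -5.69780e+01 -7.47190e+00 -1.22061e+01 -2.53000e-02
 -5.15000e-02 -3.00000e-04 -2.58000e-02 -4.70770e+00] [2.970e-02 1.390e-02 5.600e-03 2.500e-03 9.000e-04 9.000e-04 1.000e-04
 1.980e-02 5.572e-01]
shift mm [1.000e-01 1.104e+02 5.000e-01] tcp [0.559  0.2454 0.1309] xaxis yaw -1.36 ydir [-0.001  0.001 -1.   ]
turn [-0.0009  0.0006 -0.0005]
```

The far module is sound: j6 changed by only 0.003. I'm setting it back down.

```bash
python3 -m inch '[[0,35,0,0,0,0],[0,35,0.5,0,0,0],[0,20,0,0,0,0],[0,10,0,0,0,0],[0,5,0,0,0,0],[0,2,0,0,0,0],[0,0,0,0,0,0],[0,0,0,0,0,0]]'; python3 mom2.py 3;  python3 -m inch '[[0,1,0,0,0,0],[0,0.8,0,0,0,0],[0,0,0,0,0,0],[0,0,0,0,0,0]]'; python3 mom2.py 3; python3 -c "
from h import *
goto([.5590,.246,.0205],-1.4)"
```

```text
clock: 59.4
tool_pos: [0.5598, 0.2466, 0.0253]
eef_rot: [-0.706, 0.008, -0.009, 0.708]
contact_force: [0.1, -0.5, -4.7]
opening: 0.476
59.5 [-5.1100e-02 -4.4554e+00  2.3000e-03] [0.017 0.124 0.   ] [-0.077 -0.01  -0.066]
clock: 59.88
tool_pos: [0.559, 0.2458, 0.0222]
eef_rot: [-0.707, 0.009, -0.008, 0.707]
contact_force: [-0.1, -0.5, -3.9]
opening: 0.472
59.9833 [-4.9500e-02 -4.4029e+00  1.0000e-03] [0.017 0.209 0.   ] [-0.015 -0.088 -0.045]
shift mm [0.  1.6 0.1] tcp [0.559  0.2459 0.0221] xaxis yaw -1.38 ydir [-0.001  0.001 -1.   ]
turn [-0.001   0.0004 -0.0005]
```

```bash
python3 -m inch '[[0,0.5,0,0,0,0],[0,0.4,0,0,0,0],[0,0,0,0,0,0],[0,0,0,0,0,0]]'; python3 mom2.py 2
```

```text
clock: 60.37
tool_pos: [0.559, 0.2459, 0.022]
eef_rot: [-0.707, 0.009, -0.009, 0.707]
contact_force: [-1.9, -2.1, 6.7]
opening: 0.474
60.4167 [-3.5590e-01  6.1742e+00  8.0000e-04] [0.009 0.36  0.   ] [-0.343 -0.369]
```

```bash
python3 -m inch '[[0,-0.4,0,0,0,0],[0,0,0,0,0,0],[0,0,0,0,0,0],[0,0,0,0,0,0]]' 50; python3 -m inch '[[0,-10,0,0,0,0],[0,-25,0,0,0,0],[0,-38,0,0,0,0],[-30,-38,-20,0,0,0],[-30,-38,-20,0,0,0],[0,-20,-20,0,0,0],[0,0,0,0,0,0],[0,0,0,0,0,0]]'
python3 - <<'E'
from h import *
d=snap('wrist','w12')
rects(d,.045,.065,(.36,.65,.17,.33),200)
rects(d,.034,.05,(.43,.51,.35,.51),150)
E
```

```text
clock: 60.8
tool_pos: [0.5593, 0.2461, 0.0216]
eef_rot: [-0.707, 0.009, -0.009, 0.708]
contact_force: [-0.2, -0.3, 1.0]
opening: 0.567
clock: 61.47
tool_pos: [0.5112, 0.1944, 0.1765]
eef_rot: [-0.706, 0.008, -0.01, 0.708]
contact_force: [0.6, 0.2, -0.2]
opening: 0.569
9942 [0.4186 0.2517 0.0519] [array([417.4, 248.7]), array([111.7,  42.5]), np.float64(88.9)] 0.0521
9865 [0.5572 0.246  0.0521] [array([558.2, 243.2]), array([112. ,  42.6]), np.float64(88.3)] 0.0522
```

View pics/w12.png

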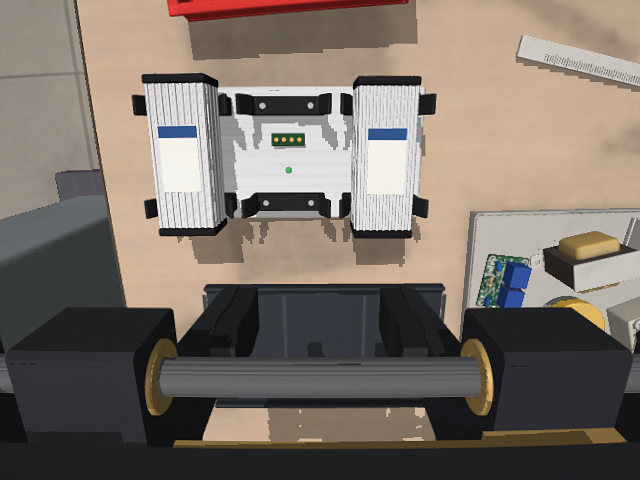

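Both rack modules are seated flat at equal height, at (183,150) and (387,155). I'll check the tray in the scene view, then hand in.

Run:
```python
from h import *
d=snap('scene','s2')
P=cloud(d); m=(P[...,2]>.034)&(P[...,0]>.43)&(P[...,0]<.51)&(P[...,1]>.35)&(P[...,1]<.5); q=P[m]; print(len(q),q.mean(0).round(3),np.percentile(q[:,2],[5,50,95]).round(4))
cv2.imwrite('pics/s2c.png',cv2.resize(d['img'][180:400,180:440,::-1],None,fx=3,fy=2.7))
print(r.get_state()['clock'])
```

```text
698 [0.465 0.432 0.041] [0.0356 0.0415 0.0454]
61.5667
```

View pics/s2c.png

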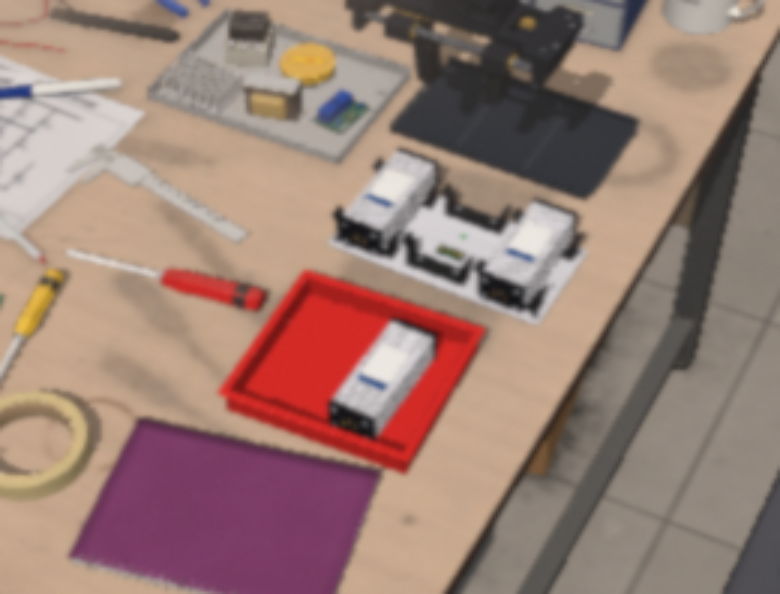

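The damaged module lies flat inside the red tray at crop position (385,380), and the two sound ones are in the rack.

```bash
python3 -c "
from plant import r
print(r.finish_job())"
```

```text
the job is handed in; nothing more can be done
None
```

I tested all three modules, and only the middle one has something loose inside. It is lying flat in the red reject tray. The far and near modules are sound and are seated in the far and near bays of the rack. I handed the job in at about 61.6 s.

**A failed first check:** the first round of tilting, with quick levelling and the noisy wrist moment, showed no clear shift in any module. I therefore first put the middle module in the rack as sound. I then repeated the test with gentle levelling and the much cleaner joint torques. The table gives joint 6 with the module level again, after tilting each end down:

| Module | After one end down (N m) | After the other end down (N m) | Result |
|---|---|---|---|
| Far | -0.049 | -0.052 | sound |
| Middle | -0.015 | -0.114 | loose part |
| Near | -0.044 | -0.046 | sound |

I moved the middle module to the reject tray and set the far one back in its bay.

**Last checks:**
- **Rack:** both modules read level at the same height, 0.052 m. That matches a seated module at 0.054 m, given the camera's 2 mm low bias.
- **Reject tray:** the module's top read 0.041 m, which fits it lying flat.
- **Robot and bench:** the gripper was clear of everything. The notebook and screwdriver looked undisturbed; I did not check the mug closely.
- **Set-down force:** the near module and the far module's second placing briefly took about 11–14 N of contact. I backed off slightly as I released each.

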